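# Make up a cabinet kit: modules in the box, lid shut, cartons stacked on it

## Task

Make up the kit for the next switch cabinet: set every black terminal module right way up in the open grey kit box, one to a bay and all with their steel tongues towards the lid's hinge, then shut the lid fully. On the shut lid stack all the cartons lying on the bench in one square column, centred on the paper patch with their long sides along its long side, each lying flat on its largest face (either way up), thick cartons below flat ones. Leave the tape roll and the screwdriver where they are.

Things in the scene. Friction and masses are not known exactly. Their poses are not given: they have to be found in the camera images.
- kit_box: grey kit box, fixed to the bench: 108 (x) x 186 (y) x 38 mm, walls and floor 6 mm. Origin: centre of its underside; +x points to its hinge side (the robot's left, y about to -x of the robot), z up. Inside, three bays along y, centred at y = -50, 0, +50 mm, each 40 mm wide (y) and 96 mm long (x), between ribs 8 mm high above the inner floor; one module to a bay
- lid (a joint): kit box lid angle, rad: 0 shut, about 1.8 as found (open, leaning slightly outwards), stop 1.95. Grey plate 108 x 186 x 8 mm, hinged along y at x = +54, z = 38 mm of the box; shut, its top is 46 mm above the bench. The hinge is stiff: it stays where left, 1 to 3 N at the free edge moves it; push it over from outside with closed fingers, then press it down
- lid_mark (a point): centre of the lid's outer face, 54 mm from the hinge, middle of a white paper patch 72 (x) x 104 mm (y) where the column stands; with the lid shut it lies over the box's centre, 46 mm above the bench
- module1: black terminal module: body 52 x 24 x 24 mm with three brass screw heads on top, and at its +x end a steel tongue 12 long, 12 wide, 10 mm high, level with the underside; 70 g. Starts right way up. Origin: middle of the 64 mm overall length, on the underside (body spans x -32 to +20, tongue +20 to +32 mm); x along its length to the tongue, z up. None when absent
- module1_tongue (a point): outer end of module1's steel tongue, 5 mm above its underside
- module2: black terminal module: body 52 x 24 x 24 mm with three brass screw heads on top, and at its +x end a steel tongue 12 long, 12 wide, 10 mm high, level with the underside; 70 g. Starts right way up. Origin: middle of the 64 mm overall length, on the underside (body spans x -32 to +20, tongue +20 to +32 mm); x along its length to the tongue, z up. None when absent
- module2_tongue (a point): outer end of module2's steel tongue, 5 mm above its underside
- module3: black terminal module: body 52 x 24 x 24 mm with three brass screw heads on top, and at its +x end a steel tongue 12 long, 12 wide, 10 mm high, level with the underside; 70 g. Starts right way up. Origin: middle of the 64 mm overall length, on the underside (body spans x -32 to +20, tongue +20 to +32 mm); x along its length to the tongue, z up. None when absent
- module3_tongue (a point): outer end of module3's steel tongue, 5 mm above its underside
- thick1: closed cardboard carton, thick kind: 100 (x) x 68 (y) x 46 mm (z), about 340 g, a strip of paper tape along the middle of its top and underside. Starts flat. Origin: centre of its underside as it starts, z up; if a knock turns it over, that face is on top and z points down. None when absent
- thick2: closed cardboard carton, thick kind: 100 (x) x 68 (y) x 46 mm (z), about 340 g, a strip of paper tape along the middle of its top and underside. Starts flat. Origin: centre of its underside as it starts, z up; if a knock turns it over, that face is on top and z points down. None when absent
- flat1: closed cardboard carton, flat kind: 100 (x) x 68 (y) x 30 mm (z), about 200 g, a strip of paper tape along the middle of its top and underside. Starts flat. Origin: centre of its underside as it starts, z up; if a knock turns it over, that face is on top and z points down. None when absent
- flat2: closed cardboard carton, flat kind: 100 (x) x 68 (y) x 30 mm (z), about 200 g, a strip of paper tape along the middle of its top and underside. Starts flat. Origin: centre of its underside as it starts, z up; if a knock turns it over, that face is on top and z points down. None when absent
- tape_roll: bystander: black tape roll lying flat, 42 mm across, 18 mm high, origin centre of its underside
- screwdriver: bystander: screwdriver lying at the far side of the bench, origin on the bench under its middle
There are look-alikes about, which are no part of the job. What is shaped like the thick1 but turquoise is not meant.

How it is judged:
On the way, in this order (a step that is already met when the one before it is completed fails the run):
1. every module sits in a bay of its own, right way up, tongue towards the hinge, while the lid is still open ((y of module1 in the frame of kit_box between -0.0635 and -0.0365 m or y of module1 in the frame of kit_box between -0.0135 and 0.0135 m or y of module1 in the frame of kit_box between 0.0365 and 0.0635 m) and x of module1_tongue in the frame of kit_box between 0.012 and 0.052 m and z of each of module1, module2, module3 in the frame of kit_box below 0.01 m and angle between each of module1, module2, module3's own z axis and vertical below 0.12 rad and angle between the x axis of each of module1, module2, module3 and the x axis of kit_box, either way round below 0.3 rad and (y of module2 in the frame of kit_box between -0.0635 and -0.0365 m or y of module2 in the frame of kit_box between -0.0135 and 0.0135 m or y of module2 in the frame of kit_box between 0.0365 and 0.0635 m) and x of module2_tongue in the frame of kit_box between 0.012 and 0.052 m and (y of module3 in the frame of kit_box between -0.0635 and -0.0365 m or y of module3 in the frame of kit_box between -0.0135 and 0.0135 m or y of module3 in the frame of kit_box between 0.0365 and 0.0635 m) and x of module3_tongue in the frame of kit_box between 0.012 and 0.052 m and value of joint lid above 1 rad), for 0.2 s.
2. the lid is fully shut over the modules (value of joint lid below 0.05 rad), for 0.2 s.
At the end, for the whole second after the job is handed in: Modules flat in bays, tongues to the hinge; lid below 0.05 rad; cartons in one column on the lid, each within 10 mm of the patch centre and 12 mm of the others, long side within 0.12 rad of box y, flat within 0.08 rad (either way up), thick below flat, all at rest, bystanders left alone ((y of module1 in the frame of kit_box between -0.0635 and -0.0365 m or y of module1 in the frame of kit_box between -0.0135 and 0.0135 m or y of module1 in the frame of kit_box between 0.0365 and 0.0635 m) and x of module1_tongue in the frame of kit_box between 0.012 and 0.052 m and z of each of module1, module2, module3 in the frame of kit_box below 0.01 m and angle between each of module1, module2, module3's own z axis and vertical below 0.12 rad and angle between the x axis of each of module1, module2, module3 and the x axis of kit_box, either way round below 0.3 rad and (y of module2 in the frame of kit_box between -0.0635 and -0.0365 m or y of module2 in the frame of kit_box between -0.0135 and 0.0135 m or y of module2 in the frame of kit_box between 0.0365 and 0.0635 m) and x of module2_tongue in the frame of kit_box between 0.012 and 0.052 m and (y of module3 in the frame of kit_box between -0.0635 and -0.0365 m or y of module3 in the frame of kit_box between -0.0135 and 0.0135 m or y of module3 in the frame of kit_box between 0.0365 and 0.0635 m) and x of module3_tongue in the frame of kit_box between 0.012 and 0.052 m and value of joint lid below 0.05 rad and horizontal distance between each of thick1, thick2, flat1, flat2 and lid_mark below 0.01 m and angle between the x axis of each of thick1, thick2, flat1, flat2 and the y axis of kit_box, either way round below 0.12 rad and angle between the z axis of each of thick1, thick2, flat1, flat2 and the z axis of kit_box, either way round below 0.08 rad and z of each of thick1, thick2, flat1, flat2 in the frame of kit_box above 0.04 m and linear speed of each of thick1, thick2, flat1, flat2 below 0.02 m/s and ((angle between thick1's own z axis and vertical below 1 rad and z of flat1 in the frame of thick1 above 0.02 m) or (angle between thick1's own z axis and vertical above 2 rad and z of flat1 in the frame of thick1 below 0.02 m)) and ((angle between thick2's own z axis and vertical below 1 rad and z of flat1 in the frame of thick2 above 0.02 m) or (angle between thick2's own z axis and vertical above 2 rad and z of flat1 in the frame of thick2 below 0.02 m)) and ((angle between thick1's own z axis and vertical below 1 rad and z of flat2 in the frame of thick1 above 0.02 m) or (angle between thick1's own z axis and vertical above 2 rad and z of flat2 in the frame of thick1 below 0.02 m)) and ((angle between thick2's own z axis and vertical below 1 rad and z of flat2 in the frame of thick2 above 0.02 m) or (angle between thick2's own z axis and vertical above 2 rad and z of flat2 in the frame of thick2 below 0.02 m)) and horizontal distance between thick1 and thick2 below 0.012 m and horizontal distance between each of thick1, thick2 and flat1 below 0.012 m and horizontal distance between each of thick1, thick2, flat1 and flat2 below 0.012 m); the robot touches nothing.
It fails at once if the tape roll is moved away from its place (more than 70 mm) (distance of tape_roll from where it was at the start of the episode above 0.07 m).
It fails at once if the screwdriver is moved away from its place (more than 60 mm) (distance of screwdriver from where it was at the start of the episode above 0.06 m).
Of thick1, thick2, flat1, flat2 only 3 to 4 are there at a start; the rules pass over those that are not, and their reading is None.
Of module1, module2, module3 only 2 to 3 are there at a start; the rules pass over those that are not, and their reading is None.
At some moment in a run one of thick1, thick2, flat1, flat2 may be knocked a few centimetres aside while the robot is not near it.
Once in a run the grip may slacken for a moment while it holds something.
It also fails if it takes over 210 s, if anything falls off the work surface, if the arm or the gripper's body presses on something with over 40 N, if the wrist force passes 120 N, or if a joint passes its speed limit or range.

## Robot

A 6-joint arm with a two-finger parallel gripper is mounted at the origin on the work surface. World frame = base frame: x ahead of the robot, y to its left, z up, the work surface at z = 0. Lengths are in m, angles in rad, forces in N, time in s.
With the tool pointing down it reaches from about 0.3 to 0.775 m from the base axis. Payload 14.6 kg.
Tool frame: the origin (TCP) lies at the very end of the fingers, on their centre line; the grasp point (between the pads) lies 19 mm behind it; z points along the fingers, y is the line along which they close (so a half turn about z gives the same grasp; the last joint's range is limited). The gripper opens to 85 mm and grips with 20 to 120 N. Pads are 22 mm wide; open, the fingers measure 114 mm over their backs; the gripper's body (76 mm by 85 mm) begins 54 mm behind the grasp point. The pads swing forward as they close: fully open they stand 13 mm farther back than shut.
Start: joints at [-1.363, 0.3, 1.521, -0, 1.321, -0.067], TCP at [0.149, -0.529, 0.231] pointing down, gripper open.
Joint ranges: [-3.03, 3.03], [-0.79, 2.21], [0.23, 2.52], [-1.04, 4.18], [0, 3.07], [-2.55, 2.55]. Speed limits (rad/s): [2.22, 2.22, 2.57, 3.14, 3.14, 3.14].

## Interface

Orientations are given as a rotation vector (axis times angle).
In Python, from bench import sense, get_image, close_job gives the robot as it stands.
- The arm moves only by the tool servo_tool, never from a script. Its argument "commands" is a list of rows, each a list of 5 numbers: the opening, from 0 (shut) to 1 (fully open), then the shift along the tool's x, y, z in units of 250 mm (1.0 is 250 mm), then the turn about the tool's z in units of 360 degrees (1.0 is 360 degrees). A call has 1 to 12 rows; each row is the pose to reach, as a shift and turn from the pose commanded when the call began, along the tool's axes at that moment, turning the shorter way round; what a row does not reach only later rows make up. A row lasts 1/10 s, in which the tool goes at most 50 mm and 8.59 degrees, less where a joint would pass 70% of its speed; a pose out of reach is approached as far as the arm can. A call with a number of a shift or a turn outside -1 to 1 is refused whole. A call with a gripper value outside its range is refused whole. The fingers move at their own pace and stop on an object; "squeeze" is the grip in N (left out, the last holds). Time passes only in rows, so rows that repeat a pose let the fingers close. It gives the time, the measured TCP pose, the force, the opening and the grip force at its end, in the units of the state.
- sense(): the state, without advancing time (a new reading comes with each control period).
- get_image(name): name is "scene" or "top" or "wrist"; returns a dict with "img" (480x640x3 uint8, red, green, blue), "range_z" (480x640 float32, m along the optical axis (not along the pixel's ray), 0 where there is no reading), "K" (3x3 intrinsics, pixels), "rvec" (rotation vector, rad) and "tvec" (3), from world to camera coordinates, as OpenCV has them. Camera axes: x right, y down, z forward; pixel columns grow to the right and rows downward; lengths in m; the calibration is good to about 2 mm. The wrist camera is an equidistant fisheye: a pixel r from the principal point sees the ray r / f radians off the axis. A picture is of the moment at which its call begins.
- close_job(): hands the job in; it is judged then, once.
The state is a dict: "time": time; "q": joint angles; "dq": joint speeds; "effort": joint torques, N m; "ee_pos": TCP position; "tcp_rot": TCP orientation; "contact_force": force on the tool from outside, world axes, zero at the start; "ft_torque": the same for the moment, N m; "gripper_width": finger opening in m; "grasp_force": force on a finger pad.
Only numpy, scipy, OpenCV 4.12 (cv2) and the standard library are available. Lean on these libraries where they do the work, as an engineer would, in place of code of your own. Each camera call takes 0.05 s, during which the arm holds its last target. There are 200 camera calls.

## Working session

There is one attempt and no reset: what is moved stays moved. The work goes in short steps, Python scripts to look and compute and a tool call to move; the robot and the scene stay as the last step left them, time stands still between calls to the robot, and variables do not carry over. Pictures are saved under pics/ and viewed, at most 14 in all, crops included, and the job is handed in when it is done.

Besides the shell and the picture viewer there is one more tool, called as name(argument=value, ...) on one line, values as JSON. servo_tool: Moves the arm, as the interface text tells. Its arguments: {"type":"object","properties":{"commands":{"type":"array"},"squeeze":{"type":"number"}},"required":["commands"]}

```bash
ls; mkdir -p pics; cat > h.py <<'E'
import numpy as np, cv2
from bench import sense, get_image, close_job
def snap(n, f=None):
    d=get_image(n); 
    if f: cv2.imwrite('pics/'+f, d['img'][:,:,::-1])
    return d
def cloud(d):
    """world points HxWx3 for a pinhole camera"""
    R=cv2.Rodrigues(np.array(d['rvec'],float))[0]; K=d['K']; z=d['range_z']
    v,u=np.mgrid[:480,:640]
    P=np.stack([(u-K[0,2])/K[0,0]*z,(v-K[1,2])/K[1,1]*z,z],-1)
    W=(P-np.array(d['tvec']).ravel())@R
    W[z<=0]=np.nan
    return W
E
python3 - <<'E'
from h import *
for n in('scene','top'):
    d=snap(n,n+'0.png'); np.savez(n+'0.npz',**d)
    R=cv2.Rodrigues(np.array(d['rvec'],float))[0]
    print(n,d['K'].tolist(),(-R.T@np.array(d['tvec']).ravel()).round(3),R[2].round(2))
print(sense())
E
```

```text
pics
scene [[541.3705586401586, 0.0, 320.34212023943786], [0.0, 541.3705586401586, 233.8701372128511], [0.0, 0.0, 1.0]] [1.213 0.623 0.826] [-0.56 -0.56 -0.62]
top [[566.1662626434285, 0.0, 317.7316352650737], [0.0, 566.1662626434285, 236.1216261393162], [0.0, 0.0, 1.0]] [ 0.276 -0.097  1.209] [ 0.21 -0.   -0.98]
{'time': 0.1, 'q': array([-1.36261770e+00,  3.00446402e-01,  1.52155691e+00,  2.76063804e-05,
        1.32069127e+00, -6.65830546e-02]), 'dq': array([ 0.00092407, -0.00269735, -0.00180877,  0.00095042,  0.00058037,
        0.00067612]), 'effort': array([ 2.59241984e-03, -5.44377244e+01, -3.62371945e+01, -2.51420039e-05,
        3.02972447e-03,  2.04490334e-05]), 'ee_pos': array([ 0.14919126, -0.52914882,  0.23074509]), 'tcp_rot': array([-3.11090362e+00, -4.30076861e-01,  8.05098085e-05]), 'contact_force': array([ 1.06523145, -0.19516232, -0.08236302]), 'ft_torque': array([-0.05259444,  0.01842695,  0.01986958]), 'grasp_force': 0.0, 'gripper_width': 0.08548507840212555}
```

View pics/top0.png

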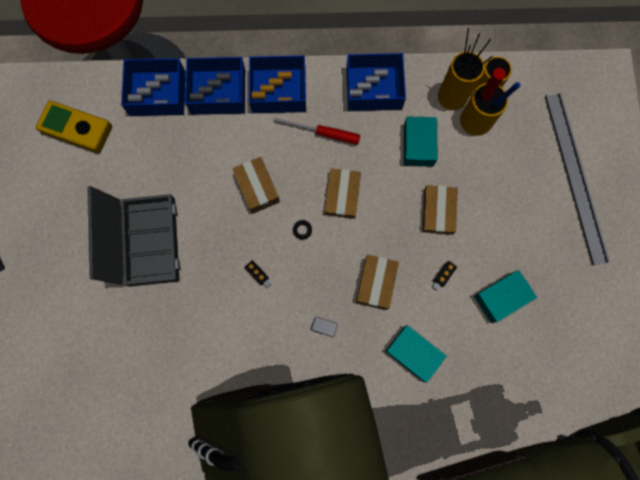

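View pics/scene0.png

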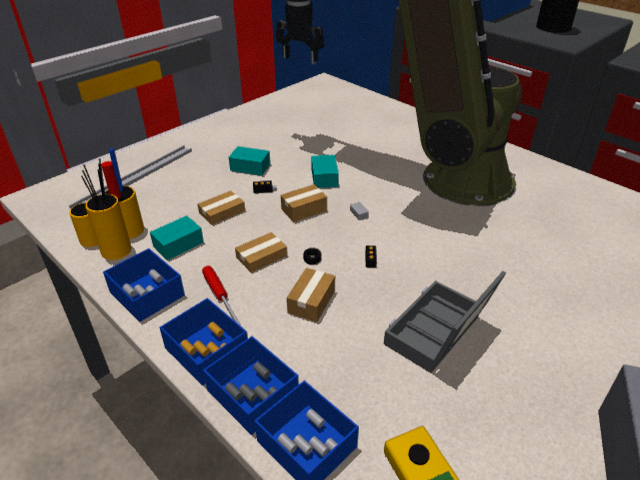

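The top view shows four brown taped cartons at (256,184), (342,193), (440,209) and (378,281). There are two black modules at (258,273) and (444,275), and the kit box is at (150,240) with its lid open to the left.

Look-alikes:
- Turquoise blocks at (420,141), (506,296) and (416,354), which are not meant.
- A grey block at (324,326), which is neither a module nor a carton.
- The black tape roll at (302,229), a bystander.

Next I'll measure from both views.

```bash
cat >> h.py <<'E'
def rect(xy):
    (c,s,a)=cv2.minAreaRect((xy*1000).astype(np.float32))
    if s[0]<s[1]: s=s[::-1]; a+=90
    return np.array(c)/1000, np.array(s), (a+90)%180-90
def boxes(d, hue, zmin=.012, zmax=.3):
    """top-face rectangles of coloured blobs: centre, size mm, long axis deg, height, pixel"""
    W=cloud(d); hsv=cv2.cvtColor(d['img'],cv2.COLOR_RGB2HSV).astype(int)
    out=[]
    m=(hue(hsv)&(np.nan_to_num(W[...,2])>zmin)&(np.nan_to_num(W[...,2])<zmax)).astype(np.uint8)
    m=cv2.morphologyEx(m,cv2.MORPH_OPEN,np.ones((2,2)))
    m=cv2.morphologyEx(m,cv2.MORPH_CLOSE,np.ones((11,11)))
    n,L,S,C=cv2.connectedComponentsWithStats(m)
    for i in range(1,n):
        if S[i,4]<120: continue
        P=W[(L==i)]; P=P[np.isfinite(P[:,2])]
        zt=np.percentile(P[:,2],90); T=P[abs(P[:,2]-zt)<.006]
        c,s,a=rect(T[:,:2]); out.append((c.round(4),s.round(0),round(a,1),round(float(np.median(T[:,2])),4),C[i].round(0)))
    return out
brown=lambda h:(h[...,0]>8)&(h[...,0]<22)&(h[...,1]>110)&(h[...,2]>60)
E
cat > a.py <<'E'
from h import *
for n in('top','scene'):
    d=dict(np.load(n+'0.npz'))
    print(n)
    for b in boxes(d,brown): 
        if b[0][0]>0.2: print(*b)
    W=cloud(d)
    # dark modules / anything 8..30mm above table within workspace
    hsv=cv2.cvtColor(d['img'],cv2.COLOR_RGB2HSV)
    Z=np.nan_to_num(W[...,2]); print('table z',np.nanmedian(W[...,2]))
    m=((Z>.004)&(Z<.04)&(W[...,0]>.25)&(W[...,0]<.85)&(abs(W[...,1])<.5)).astype(np.uint8)
    nn,L,S,C=cv2.connectedComponentsWithStats(m)
    for i in range(1,nn):
        if 60<S[i,4]<700:
            P=W[L==i]; c,s,a=rect(P[:,:2]); print(' low',C[i].round(0),S[i,4],c.round(3),s.round(0),round(a),np.percentile(P[:,2],[50,95]).round(3),hsv[L==i][:,2].mean().round())
E
python3 a.py
python3 - <<'E'
import cv2
t=cv2.imread('pics/top0.png')
a=cv2.resize(t[170:300,80:210],(390,390),interpolation=2);b=cv2.resize(t[245:305,235:295],(390,390),interpolation=2)
c=cv2.resize(t[245:305,415:475],(390,390),interpolation=2)
o=cv2.hconcat([a,cv2.vconcat([b[:195*2],]),]);o=cv2.hconcat([cv2.resize(x,(260,260)) for x in(a,b,c)])
cv2.imwrite('pics/crop1.png',o)
E
```

```text
top
[ 0.843 -0.42 ] [84. 51.] 50.2 0.1389 [474.  75.]
[ 0.8842 -0.0058] [99. 21.] -53.3 0.026 [272.  86.]
[0.6468 0.0298] [97. 66.] 22.5 0.0456 [256. 184.]
[ 0.6266 -0.158 ] [98. 65.] -8.7 0.0295 [343. 193.]
[ 0.5841 -0.3681] [99. 66.] -6.8 0.0294 [441. 210.]
[ 0.4282 -0.2232] [98. 67.] -14.8 0.0455 [378. 282.]
table z -0.0004450353347345402
 low [450. 104.] 201 [ 0.832 -0.412] [62. 21.] 76 [0.023 0.038] 49.0
 low [217. 110.] 406 [0.829 0.119] [126.  23.] -81 [0.023 0.038] 37.0
 low [156. 111.] 418 [0.828 0.26 ] [129.  23.] -81 [0.022 0.038] 37.0
 low [375. 106.] 392 [ 0.829 -0.237] [126.  20.] 83 [0.022 0.039] 37.0
 low [278. 109.] 379 [ 0.828 -0.019] [125.   7.] -90 [0.022 0.038] 37.0
 low [472. 127.] 243 [ 0.779 -0.456] [76. 35.] 58 [0.022 0.038] 52.0
 low [329. 133.] 621 [ 0.778 -0.102] [199.  26.] 75 [0.021 0.027] 96.0
 low [413. 155.] 278 [ 0.725 -0.31 ] [119.  61.] 34 [0.021 0.037] 37.0
 low [265. 206.] 148 [0.602 0.012] [67.  4.] -68 [0.022 0.039] 46.0
 low [302. 229.] 221 [ 0.55  -0.067] [41. 41.] 61 [0.016 0.021] 32.0
 low [257. 274.] 329 [0.456 0.03 ] [70. 26.] 39 [0.023 0
[... 1181 characters left out ...]
02.0
 low [178. 244.] 599 [ 0.763 -0.327] [135.  79.] -51 [0.022 0.038] 68.0
 low [371. 255.] 226 [0.459 0.032] [59. 24.] 43 [0.024 0.027] 47.0
 low [312. 255.] 227 [ 0.553 -0.066] [43. 40.] -88 [0.016 0.02 ] 26.0
 low [157. 268.] 338 [ 0.839 -0.254] [100.  20.] -89 [0.024 0.039] 84.0
 low [217. 287.] 516 [ 0.781 -0.108] [197.  26.] 73 [0.022 0.027] 153.0
 low [310. 306.] 582 [0.657 0.059] [118.  60.] -13 [0.022 0.038] 77.0
 low [179. 290.] 123 [ 0.838 -0.177] [24.  7.] 0 [0.023 0.039] 83.0
 low [219. 322.] 484 [ 0.84 -0.03] [105.  20.] -90 [0.024 0.038] 86.0
 low [266. 363.] 588 [0.84  0.112] [109.  20.] 90 [0.024 0.038] 79.0
 low [353. 443.] 101 [0.839 0.323] [21.  2.] 1 [0.021 0.038] 80.0
```

View pics/crop1.png

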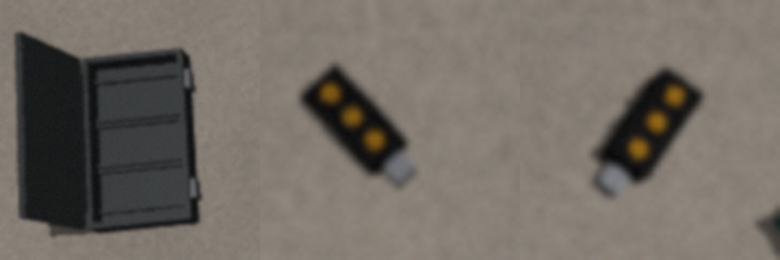

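The crop confirms it: two modules with brass screws, with steel tongues pointing to world (-x,-y) for the first at (258,273) and (-x,+y) for the second at (444,275). The box is empty, with the lid on its left. The two cameras differ by about 5 mm. I'll measure the box in both, then refine with the wrist camera.

```bash
cat >> h.py <<'E'
def yaw(s=None):
    R=cv2.Rodrigues(np.array((s or sense())['tcp_rot']))[0]; return np.degrees(np.arctan2(R[1,0],R[0,0])),R
def go(x,y,z,psi=None):
    "units for a row that takes the tool to the world pose"
    s=sense(); p,R=yaw(s); d=R.T@(np.array([x,y,z])-s['ee_pos'])/.25
    t=0 if psi is None else -((psi-p+180)%360-180)/360
    print('at',s['ee_pos'].round(4),'yaw',p.round(1),'q1,q6',np.degrees(s['q'][[0,5]]).round(0),'t',round(s['time'],1),'->',d.round(4),'turn',round(t,4))
def wcloud(d):
    R=cv2.Rodrigues(np.array(d['rvec'],float))[0]; K=d['K']; z=d['range_z']
    v,u=np.mgrid[:480,:640]; x=(u-K[0,2])/K[0,0]; y=(v-K[1,2])/K[1,1]; r=np.hypot(x,y)+1e-9
    k=np.tan(np.minimum(r,1.5))/r
    W=(np.stack([x*k*z,y*k*z,z],-1)-np.array(d['tvec']).ravel())@R
    W[z<=0]=np.nan
    return W
E
python3 - <<'E'
from h import *
for n in('top','scene'):
    d=dict(np.load(n+'0.npz')); W=cloud(d)
    x,y,z=W[...,0],W[...,1],W[...,2]
    reg=(x>.35)&(x<.75)&(y>.13)&(y<.55)
    rim=reg&(abs(z-.0385)<.006); nn,L,S,C=cv2.connectedComponentsWithStats(rim.astype(np.uint8))
    P=W[rim]; print(n,'rim',len(P),rect(P[:,:2]),np.median(P[:,2]), np.percentile(P,[1,99],axis=0).round(3).tolist())
    ft=reg&(z<.009)&(z>.003); P=W[ft]; print(' floor',len(P),rect(P[:,:2]),np.median(P[:,2]))
    P=W[reg&(z>.06)]; print(' lid',np.percentile(P,[1,50,99],axis=0).round(3).tolist())
go(.4575,.031,.20,90)
E
```

```text
top rim 1103 (array([0.60391089, 0.28480621]), array([355.41424561, 151.17971802]), 18.44408416748047) 0.03739643117349272 [[0.438, 0.199, 0.033], [0.748, 0.398, 0.044]]
 floor 3754 (array([0.54998462, 0.34018567]), array([419.63739014, 398.99349976]), -89.98520799912512) 0.0045879003945921894
 lid [[0.435, 0.314, 0.061], [0.523, 0.329, 0.109], [0.617, 0.347, 0.145]]
scene rim 871 (array([0.60391968, 0.28491791]), array([351.94812012, 154.29046631]), 17.14986228942871) 0.03760119179146325 [[0.44, 0.198, 0.033], [0.749, 0.399, 0.043]]
 floor 2904 (array([0.54947418, 0.33995886]), array([419.60754395, 398.64395142]), -89.93741303682327) 0.005121381149544555
 lid [[0.439, 0.323, 0.061], [0.555, 0.339, 0.13], [0.622, 0.35, 0.145]]
at [ 0.1492 -0.5291  0.2307] yaw 15.7 q1,q6 [-78.  -4.] t 0.1 -> [ 1.7949 -1.8218  0.1252] turn -0.2063
```

servo_tool(commands=[[1,0.9,-0.91,0,-0.2],[1,0.9,-0.91,0,-0.2],[1,0.9,-0.91,0,-0.2],[1,0.9,-0.91,0,-0.2],[1,0.9,-0.91,0,-0.2],[1,0.9,-0.91,0,-0.2],[1,0.9,-0.91,0,-0.2],[1,0.9,-0.91,0,-0.2],[1,0.9,-0.91,0,-0.2],[1,0.9,-0.91,0,-0.2]])

```text
time: 1.1
ee_pos: [0.3041, -0.2491, 0.2312]
tcp_rot: [-2.263, -2.179, 0.0]
contact_force: [0.2, -0.4, 0.7]
gripper_width: 0.0855
grasp_force: 0.0
```

```bash
python3 - <<'E'
from h import *
for n in('top','scene'):
    d=dict(np.load(n+'0.npz')); W=cloud(d)
    x,y,z=W[...,0],W[...,1],W[...,2]
    reg=(x>.40)&(x<.66)&(y>.15)&(y<.345)
    rim=reg&(abs(z-.038)<.004); nn,L,S,C=cv2.connectedComponentsWithStats(rim.astype(np.uint8))
    P=W[rim&(y>.18)]; print(n,'rim',len(P),rect(P[:,:2]),np.median(P[:,2]))
    hull=cv2.convexHull((P[:,:2]*1000).astype(np.float32))[:,0]; print(cv2.approxPolyDP(hull,6,True)[:,0].tolist())
go(.4575,.031,.20,-139)
E
```

```text
top rim 882 (array([0.53313116, 0.25865668]), array([188.06015015, 117.47294617]), 4.578457832336426) 0.037554991711113
[[630.3809204101562, 215.36221313476562], [620.66845703125, 323.44061279296875], [436.4629211425781, 306.9610595703125], [446.3841552734375, 199.53028869628906], [605.003662109375, 205.48770141601562]]
scene rim 733 (array([0.53341919, 0.26155316]), array([191.17808533, 123.75806427]), 4.652812957763672) 0.0379250689727881
[[631.6852416992188, 215.72830200195312], [619.6703491210938, 329.0159912109375], [436.8396911621094, 314.0931396484375], [446.7618103027344, 199.32498168945312], [600.0062255859375, 204.8887939453125]]
at [ 0.3041 -0.2491  0.2312] yaw 87.8 q1,q6 [-45. -42.] t 1.1 -> [1.143  0.5706 0.1248] turn -0.37
```

servo_tool(commands=[[1,1.0,0.56,0.1,-0.2],[1,1.0,0.56,0.1,-0.2],[1,1.0,0.56,0.1,-0.2],[1,1.0,0.56,0.1,-0.2],[1,1.0,0.56,0.1,-0.2],[1,1.0,0.56,0.1,-0.2],[1,1.0,0.56,0.1,-0.2],[1,1.0,0.56,0.1,-0.2],[1,1.0,0.56,0.1,-0.2]])

```text
time: 2.0
ee_pos: [0.4538, -0.0049, 0.2059]
tcp_rot: [-0.547, -3.093, 0.0]
contact_force: [-0.4, -1.1, -0.3]
gripper_width: 0.0857
grasp_force: 0.0
```

```bash
python3 - <<'E'
from h import *
d=snap('wrist','w1.png'); np.savez('w1.npz',**d)
W=wcloud(d); R=cv2.Rodrigues(np.array(d['rvec'],float))[0]; print(d['K'][0],(-R.T@np.array(d['tvec']).ravel()).round(3),R[2].round(2))
x,y,z=W[...,0],W[...,1],W[...,2]
def rep(n,m):
    P=W[m]
    if len(P)>20: print(n,len(P),*rect(P[:,:2]),np.median(P[:,2]).round(4))
rep('mod',(np.hypot(x-.457,y-.031)<.05)&(z>.018)&(z<.04))
rep('modall',(np.hypot(x-.457,y-.031)<.05)&(z>.005)&(z<.04))
rep('thickA',(np.hypot(x-.65,y-.032)<.07)&(abs(z-.046)<.005))
rep('flatB',(np.hypot(x-.628,y+.156)<.07)&(abs(z-.030)<.004))
rep('rim',(x>.40)&(x<.66)&(y>.15)&(y<.345)&(abs(z-.038)<.004))
go(.4575,.031,.20,-139)
E
```

```text
[371.64829954   0.         312.62485263] [0.387 0.02  0.349] [ 0.26 -0.1  -0.96]
mod 1541 [0.46017056 0.0305629 ] [52.86726379 25.19050217] 42.71306610107422 0.0239
modall 1820 [0.45579813 0.02652628] [64.76899719 25.19050217] 42.71306610107422 0.0237
thickA 3401 [0.64244452 0.02667381] [84.75496674 68.36668396] 22.422182083129883 0.0461
flatB 2205 [ 0.61018018 -0.15503088] [69.22510529 61.572052  ] 81.5032730102539 0.0302
rim 3469 [0.53528564 0.25856165] [188.11633301 120.39373779] 4.2241692543029785 0.0378
at [ 0.4537 -0.005   0.206 ] yaw 160.0 q1,q6 [ -5. -75.] t 2.0 -> [0.0351 0.1405 0.0239] turn -0.1695
```

View pics/w1.png

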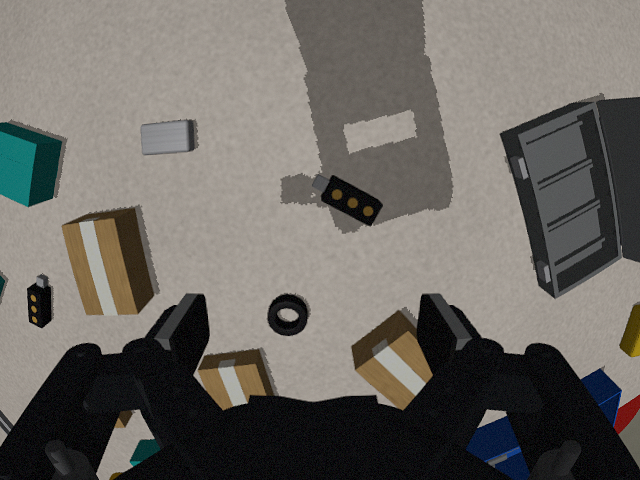

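The wrist view shows the module at (350,200), with its tongue at (320,184) on the left. Its body measures 53x25 mm with its top at 24 mm, as expected. There are thick cartons at (108,262) and (395,360), and the box is at (565,195).

```bash
python3 -c "
from h import *
go(.4602,.0306,.05,-137.3);go(.4602,.0306,.010,-137.3)"
```

```text
at [ 0.4537 -0.005   0.206 ] yaw 160.0 q1,q6 [ -5. -75.] t 2.0 -> [0.024  0.1428 0.6239] turn -0.1742
at [ 0.4537 -0.005   0.206 ] yaw 160.0 q1,q6 [ -5. -75.] t 2.0 -> [0.0239 0.1428 0.7839] turn -0.1742
```

servo_tool(commands=[[1,0.024,0.143,0.3,-0.174],[1,0.024,0.143,0.3,-0.174],[1,0.024,0.143,0.4,-0.174],[1,0.024,0.143,0.5,-0.174],[1,0.024,0.143,0.6,-0.174],[1,0.024,0.143,0.62,-0.174],[1,0.024,0.143,0.624,-0.174],[1,0.024,0.143,0.624,-0.174],[0.7,0.024,0.143,0.7,-0.174],[0.6,0.024,0.143,0.784,-0.174],[0.6,0.024,0.143,0.784,-0.174]])

```text
time: 3.15
ee_pos: [0.4591, 0.0304, 0.0083]
tcp_rot: [1.129, -2.928, -0.002]
contact_force: [-0.6, -0.3, 0.3]
gripper_width: 0.051
grasp_force: 0.0
```

servo_tool(commands=[[0,0,0,0,0],[0,0,0,0,0],[0,0,0,0,0],[0,0,0,0,0],[0,0,0,0,0],[0,0,0,0,0],[0,0,0,-0.2,0],[0,0,0,-0.4,0],[0,0,0,-0.6,0],[0,0,0,-0.6,0]], squeeze=40)

```text
time: 4.15
ee_pos: [0.463, 0.0306, 0.1669]
tcp_rot: [-1.132, 2.92, -0.006]
contact_force: [-0.2, -0.6, -0.7]
gripper_width: 0.0227
grasp_force: 39.8
```

```bash
python3 - <<'E'
from h import *
d=snap('wrist'); np.savez('w2.npz',**d)
W=wcloud(d); x,y,z=W[...,0],W[...,1],W[...,2]
P=W[(x>.40)&(x<.66)&(y>.15)&(y<.35)&(abs(z-.038)<.004)]
print(len(P),rect(P[:,:2]));hull=cv2.convexHull((P[:,:2]*1000).astype(np.float32))[:,0]; print(cv2.approxPolyDP(hull,6,True)[:,0].round().tolist())
s=sense(); print(s['grasp_force'],s['gripper_width'])
go(.5335,.262,.16,95)
E
```

```text
300 (array([0.47294266, 0.27392383]), array([150.66691589,  67.02011871]), 50.37629318237305)
[[542.0, 314.0], [440.0, 287.0], [447.0, 198.0]]
39.781436920166016 0.022918969462889256
at [0.4618 0.0306 0.1635] yaw -137.6 q1,q6 [  -1. -133.] t 4.2 -> [-0.8357  0.4905  0.0159] turn 0.3538
```

servo_tool(commands=[[0,-0.5,0.3,0,0.23],[0,-0.5,0.3,0,0.23],[0,-0.5,0.3,0,0.23],[0,-0.5,0.3,0,0.23],[0,-0.5,0.3,0,0.23],[0,-0.5,0.3,0,0.23],[0,-0.5,0.3,0,0.23],[0,-0.5,0.3,0,0.23],[0,-0.5,0.3,0,0.23],[0,-0.5,0.3,0,0.23],[0,-0.5,0.3,0,0.23]])

```text
time: 5.3
ee_pos: [0.5018, 0.1701, 0.1591]
tcp_rot: [-1.088, -2.945, 0.002]
contact_force: [-0.3, -0.2, -0.7]
gripper_width: 0.0229
grasp_force: 39.7
```

```bash
python3 - <<'E'
from h import *
s=sense(); print(s['grasp_force'],s['gripper_width'])
go(.5335+.051,.252,.19,95)
E
```

```text
39.73269760608673 0.02290233279757711
at [0.5018 0.1701 0.1591] yaw 139.4 q1,q6 [ 15. -35.] t 5.3 -> [-0.0381  0.4639 -0.1244] turn 0.1234
```

servo_tool(commands=[[0,-0.038,0.464,-0.124,0.123],[0,-0.038,0.464,-0.124,0.123],[0,-0.038,0.464,-0.124,0.123],[0,-0.038,0.464,-0.124,0.123],[0,-0.038,0.464,-0.124,0.123],[0,-0.038,0.464,-0.124,0.123],[0,-0.038,0.464,-0.124,0.123],[0,-0.038,0.464,-0.124,0.123]])

```text
time: 6.1
ee_pos: [0.5846, 0.2523, 0.1911]
tcp_rot: [-2.111, -2.327, 0.001]
contact_force: [-0.7, 0.0, -1.2]
gripper_width: 0.0235
grasp_force: 39.8
```

```bash
python3 - <<'E'
from h import *
d=snap('wrist','w3.png'); np.savez('w3.npz',**d)
W=wcloud(d); x,y,z=W[...,0],W[...,1],W[...,2]
P=W[(x>.40)&(x<.66)&(y>.15)&(y<.35)&(abs(z-.038)<.003)]
print(len(P),rect(P[:,:2]),np.median(P[:,2]));hull=cv2.convexHull((P[:,:2]*1000).astype(np.float32))[:,0]; print(cv2.approxPolyDP(hull,5,True)[:,0].round().tolist())
s=sense(); print(s['grasp_force'],s['gripper_width'])
go(.5335+.051,.252,.15,95)
E
```

```text
4391 (array([0.53503052, 0.25805469]), array([187.0718689 , 112.48249054]), 4.712966442108154) 0.037915337450195284
[[632.0, 214.0], [623.0, 320.0], [439.0, 305.0], [449.0, 198.0]]
39.80814278125763 0.023087590569882206
at [0.5847 0.2523 0.1912] yaw 95.5 q1,q6 [20. 15.] t 6.2 -> [-0.0011 -0.0009  0.1648] turn 0.0014
```

View pics/w3.png

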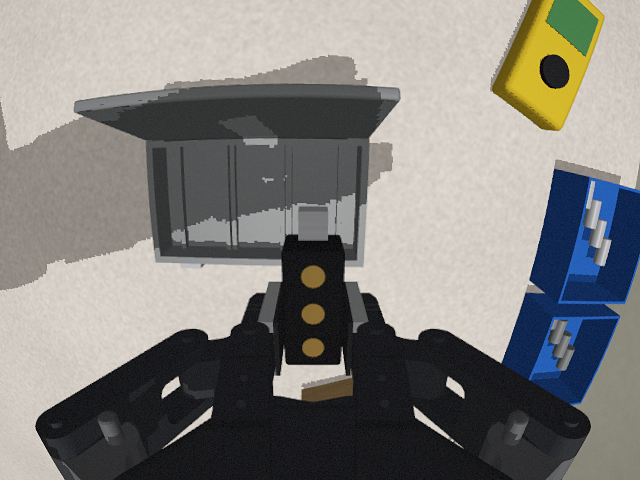

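The module is held square with its tongue (313,222) towards the hinge, above the right-hand bay. The wrist camera puts the box centre at about (0.535, 0.260) with the long side at 4.9°.

```bash
python3 -c "
from h import *
go(.5855,.253,.05,94.9);go(.5855,.253,.0165,94.9)"
```

```text
at [0.5847 0.2523 0.1912] yaw 95.5 q1,q6 [20. 15.] t 6.2 -> [0.0024 0.0035 0.5648] turn 0.0017
at [0.5847 0.2523 0.1912] yaw 95.5 q1,q6 [20. 15.] t 6.2 -> [0.0024 0.0035 0.6988] turn 0.0017
```

servo_tool(commands=[[0,0.002,0.003,0.2,0.002],[0,0.002,0.003,0.4,0.002],[0,0.002,0.003,0.56,0.002],[0,0.002,0.003,0.62,0.002],[0,0.002,0.003,0.67,0.002],[0,0.002,0.003,0.69,0.002],[0,0.002,0.003,0.698,0.002],[0,0.002,0.003,0.698,0.002]])

```text
time: 6.95
ee_pos: [0.5861, 0.2532, 0.0181]
tcp_rot: [2.13, 2.308, 0.003]
contact_force: [-0.5, -0.1, -0.8]
gripper_width: 0.0229
grasp_force: 39.8
```

servo_tool(commands=[[0.42,0,0,0,0],[0.42,0,0,0,0],[0.42,0,0,0,0],[0.42,0,0,-0.06,0],[0.42,0,0,-0.2,0],[0.5,0,0,-0.4,0],[1,0,0,-0.6,0],[1,0,0,-0.8,0],[1,0,0,-0.8,0]])

```text
time: 7.85
ee_pos: [0.5873, 0.2537, 0.2262]
tcp_rot: [2.127, 2.304, 0.018]
contact_force: [0.0, -0.1, -1.0]
gripper_width: 0.0834
grasp_force: 0.0
```

```bash
python3 - <<'E'
from h import *
for n in('wrist','top'):
    d=snap(n); np.savez(n+'4.npz',**d)
    W=wcloud(d) if n=='wrist' else cloud(d); x,y,z=W[...,0],W[...,1],W[...,2]
    if n=='wrist':
        P=W[(x>.55)&(x<.62)&(y>.215)&(y<.3)&(z>.022)&(z<.034)]; print('module in box',len(P),*rect(P[:,:2]),np.median(P[:,2]))
    P=W[(np.hypot(x-.4385,y+.37)<.05)&(z>.018)&(z<.04)]; print(n,'mod2 body',len(P),*rect(P[:,:2]))if len(P)>9 else 0
    for b in boxes(d,brown) if n=='top' else []: print(*b)
    t=W[(np.hypot(x-.4385,y+.37)<.06)&(z>.006)&(z<.014)]; print(t.mean(0))
go(.42,-.36,.25,145)
E
```

```text
module in box 1585 [0.59802728 0.25648224] [82.55722046 47.64860916] -86.70885372161865 0.029934928317700848
[nan nan nan]
top mod2 body 278 [ 0.44476068 -0.36894928] [52.27661896 23.77119827] -36.44745635986328
[ 0.8421 -0.4198] [86. 50.] 49.6 0.1394 [475.  80.]
[ 0.8842 -0.0056] [101.  23.] -52.7 0.0264 [272.  86.]
[0.6466 0.0299] [98. 66.] 22.4 0.0456 [256. 184.]
[ 0.6268 -0.1582] [99. 65.] -8.7 0.0295 [343. 193.]
[ 0.584  -0.3681] [99. 66.] -6.7 0.0291 [441. 210.]
[ 0.428  -0.2228] [99. 66.] -14.6 0.0452 [378. 282.]
[ 0.42829869 -0.35244459  0.00956355]
at [0.5857 0.253  0.219 ] yaw 94.6 q1,q6 [20. 15.] t 8.0 -> [-2.3912 -0.8561 -0.1288] turn -0.14<stdin>:9: RuntimeWarning: Mean of empty slice.
  ret = um.true_divide(
```

servo_tool(commands=[[1,-0.99,-0.35,-0.1,0],[1,-0.99,-0.35,-0.1,0],[1,-0.99,-0.35,-0.1,0],[1,-0.99,-0.35,-0.1,0],[1,-0.99,-0.35,-0.1,0],[1,-0.99,-0.35,-0.1,0]])

```text
time: 8.55
ee_pos: [0.5166, -0.0042, 0.2415]
tcp_rot: [-2.134, -2.305, 0.002]
contact_force: [0.3, -1.1, -0.5]
gripper_width: 0.0854
grasp_force: 0.0
```

servo_tool(commands=[[1,-0.99,-0.35,0.06,-0.14],[1,-0.99,-0.35,0.06,-0.14],[1,-0.99,-0.35,0.06,-0.14],[1,-0.99,-0.35,0.06,-0.14],[1,-0.99,-0.35,0.06,-0.14],[1,-0.99,-0.35,0.06,-0.14],[1,-0.99,-0.35,0.06,-0.14]])

```text
time: 9.25
ee_pos: [0.4491, -0.2574, 0.2254]
tcp_rot: [-0.941, -2.995, -0.0]
contact_force: [0.8, 0.1, -0.2]
gripper_width: 0.0856
grasp_force: 0.0
```

```bash
python3 - <<'E'
from h import *
d=snap('wrist','w5.png'); W=wcloud(d); x,y,z=W[...,0],W[...,1],W[...,2]
P=W[(np.hypot(x-.443,y+.37)<.05)&(z>.018)&(z<.04)]; print('mod2 body',len(P),*rect(P[:,:2]),np.median(P[:,2]))
P=W[(np.hypot(x-.443,y+.37)<.055)&(z>.005)&(z<.04)]; print('mod2 all',len(P),*rect(P[:,:2]))
go(.4447,-.3690,.05,144);go(.4447,-.3690,.010,144)
E
```

```text
mod2 body 1118 [ 0.44732272 -0.37077301] [51.83902359 24.86231041] -36.17726516723633 0.02395779316891526
mod2 all 1486 [ 0.44279248 -0.36660977] [64.35063934 24.99335289] -38.51005554199219
at [ 0.4496 -0.2559  0.2255] yaw 145.3 q1,q6 [-34. -89.] t 9.3 -> [-0.2433 -0.383   0.7015] turn 0.0035
at [ 0.4496 -0.2559  0.2255] yaw 145.3 q1,q6 [-34. -89.] t 9.3 -> [-0.2437 -0.383   0.8615] turn 0.0035
```

servo_tool(commands=[[1,-0.253,-0.383,0.2,0.006],[1,-0.253,-0.383,0.4,0.006],[1,-0.253,-0.383,0.6,0.006],[1,-0.253,-0.383,0.7,0.006],[1,-0.253,-0.383,0.7,0.006],[0.7,-0.253,-0.383,0.78,0.006],[0.6,-0.253,-0.383,0.84,0.006],[0.6,-0.253,-0.383,0.862,0.006],[0.6,-0.253,-0.383,0.862,0.006]])

```text
time: 10.2
ee_pos: [0.4476, -0.3686, 0.0109]
tcp_rot: [-1.001, -2.977, -0.001]
contact_force: [0.5, 1.0, -0.6]
gripper_width: 0.0511
grasp_force: 0.0
```

servo_tool(commands=[[0,0,0,0,0],[0,0,0,0,0],[0,0,0,0,0],[0,0,0,0,0],[0,0,0,0,0],[0,0,0,0,0],[0,0,0,-0.2,0],[0,0,0,-0.4,0],[0,0,0,-0.6,0],[0,0,0,-0.7,0],[0,0,0,-0.7,0]])

```text
time: 11.3
ee_pos: [0.4485, -0.3701, 0.191]
tcp_rot: [0.999, 2.971, -0.005]
contact_force: [0.3, 0.7, -1.2]
gripper_width: 0.0228
grasp_force: 39.7
```

```bash
python3 - <<'E'
from h import *
s=sense(); print(s['grasp_force'],s['gripper_width'])
go(.4862,.2443,.19,94.9)
E
```

```text
39.715420603752136 0.022766099064959158
at [ 0.4485 -0.3701  0.191 ] yaw 142.8 q1,q6 [-43. -96.] t 11.3 -> [ 1.3646  2.0493 -0.0078] turn 0.1331
```

servo_tool(commands=[[0,0.66,0.99,-0.01,0],[0,0.66,0.99,-0.01,0],[0,0.66,0.99,-0.01,0],[0,0.66,0.99,-0.01,0],[0,0.66,0.99,-0.01,0],[0,0.66,0.99,-0.01,0],[0,0.66,0.99,-0.01,0]])

```text
time: 12.0
ee_pos: [0.4652, -0.0678, 0.1882]
tcp_rot: [-0.994, -2.979, -0.001]
contact_force: [0.4, -0.8, -0.9]
gripper_width: 0.0228
grasp_force: 39.7
```

servo_tool(commands=[[0,0.66,0.99,0.0,0.133],[0,0.66,0.99,0,0.133],[0,0.66,0.99,0,0.133],[0,0.66,0.99,0,0.133],[0,0.66,0.99,0,0.133],[0,0.66,0.99,0,0.133],[0,0.66,0.99,0,0.133],[0,0.66,0.99,0,0.133]])

```text
time: 12.8
ee_pos: [0.4831, 0.2276, 0.1877]
tcp_rot: [-2.121, -2.316, 0.001]
contact_force: [0.8, -1.1, -0.2]
gripper_width: 0.0228
grasp_force: 39.8
```

```bash
python3 - <<'E'
from h import *
s=sense(); print(s['grasp_force'],s['gripper_width'])
go(.4861,.2458,.0165,94.9)
d=snap('wrist','w6.png')
E
```

```text
39.77837920188904 0.02282645830382702
at [0.4831 0.2276 0.1877] yaw 95.0 q1,q6 [21. 16.] t 12.8 -> [0.0714 0.0192 0.6847] turn 0.0004
```

View pics/w6.png

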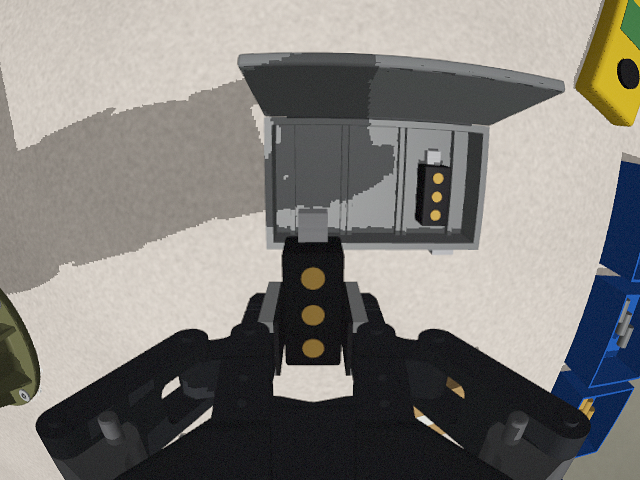

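Module 1 sits in the right-hand bay at (433,190) with its tongue to the hinge. Module 2 is held above the left-hand bay.

servo_tool(commands=[[0,0.071,0.019,0.2,0],[0,0.071,0.019,0.4,0],[0,0.071,0.019,0.54,0],[0,0.071,0.019,0.6,0],[0,0.071,0.019,0.65,0],[0,0.071,0.019,0.675,0],[0,0.071,0.019,0.684,0],[0,0.071,0.019,0.684,0]])

```text
time: 13.65
ee_pos: [0.4875, 0.2429, 0.0189]
tcp_rot: [2.123, 2.315, 0.003]
contact_force: [-0.1, 0.2, -0.5]
gripper_width: 0.0228
grasp_force: 39.8
```

servo_tool(commands=[[0.42,0,0,0,0],[0.42,0,0,0,0],[0.42,0,0,0,0],[0.42,0,0,-0.06,0],[0.42,0,0,-0.2,0],[0.5,0,0,-0.4,0],[1,0,0,-0.6,0],[1,0,0,-0.8,0],[1,-0.3,0.2,-0.8,0],[1,-0.4,0.2,-0.8,0]])

```text
time: 14.65
ee_pos: [0.5408, 0.1587, 0.2209]
tcp_rot: [2.118, 2.316, 0.006]
contact_force: [-0.2, 0.8, -0.1]
gripper_width: 0.0861
grasp_force: 0.0
```

```bash
python3 - <<'E'
from h import *
s=sense(); print(s['time'],s['ee_pos'])
d=snap('wrist','w7.png'); W=wcloud(d); x,y,z=W[...,0],W[...,1],W[...,2]
P=W[(x>.40)&(x<.66)&(y>.15)&(y<.35)&(abs(z-.038)<.003)]
hull=cv2.convexHull((P[:,:2]*1000).astype(np.float32))[:,0]; h=cv2.approxPolyDP(hull,5,True)[:,0]; print(h.round().tolist(),h.mean(0))
c=np.array([.535,.260]);a=np.radians(94.9); B=np.array([[np.cos(a),np.sin(a)],[-np.sin(a),np.cos(a)]])
U=(W[...,:2]-c)@B.T*1000
for yc in(-50,0,50):
    m=(abs(U[...,1]-yc)<19)&(abs(U[...,0])<44)
    t=U[m&(z>.026)&(z<.034)]; g=U[m&(z>.0125)&(z<.02)]
    if len(t)>50: print(yc,len(t),rect(t/1000),np.median(z[m&(z>.026)&(z<.034)]), 'tongue',np.median(g,0),np.percentile(g[:,0],98))
P=W[(x>.38)&(x<.68)&(y>.28)&(y<.42)&(z>.06)]; print('lid',np.percentile(P,[1,50,99],axis=0).round(3).tolist())
E
```

```text
14.65 [0.54079324 0.15865655 0.22092174]
[[632.0, 214.0], [620.0, 321.0], [438.0, 304.0], [447.0, 198.0], [597.0, 204.0]] [546.84094 248.27422]
-50 1511 (array([-0.0103928 , -0.05087897]), array([52.19008255, 24.64185143]), -0.1292266845703125) 0.029974493072093114 tongue [ 20.41108446 -48.4683956 ] 27.13691385978427
50 1503 (array([-0.01316341,  0.04821211]), array([51.14377594, 24.66119385]), -0.6561508178710938) 0.029899282466162237 tongue [18.37015887 45.83372705] 25.011620486237096
lid [[0.44, 0.312, 0.061], [0.533, 0.322, 0.083], [0.62, 0.335, 0.107]]
```

View pics/w7.png

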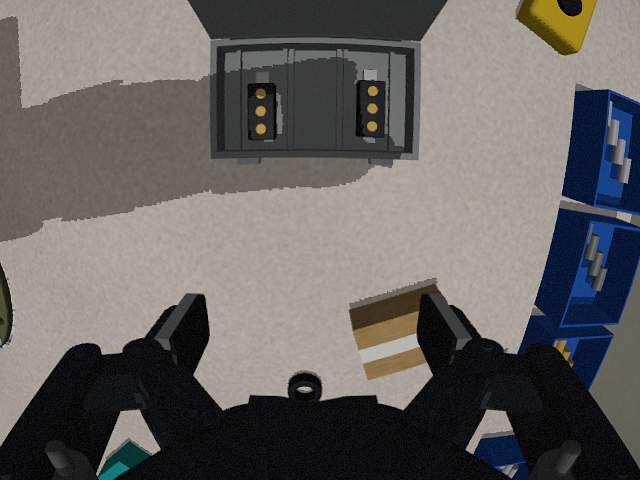

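Both modules sit at their bays' height: tops at 30 mm, tongue ends at about +26 mm, and y offsets of -51 and +48 mm. Next I'll go round the lid with closed fingers.

```bash
python3 -c "
from h import *
go(.5240,.390,.22,94.9);go(.5240,.390,.115,94.9)"
```

```text
at [0.5429 0.1519 0.2197] yaw 94.8 q1,q6 [12.  7.] t 14.7 -> [ 0.9553  0.0045 -0.0025] turn -0.0003
at [0.5429 0.1519 0.2197] yaw 94.8 q1,q6 [12.  7.] t 14.7 -> [0.9559 0.0033 0.4175] turn -0.0003
```

servo_tool(commands=[[0,0.955,0,0,0],[0,0.955,0,0,0],[0,0.955,0,0,0],[0,0.955,0,0,0],[0,0.955,0,0,0],[0,0.955,0,0,0],[0,0.955,0,0,0],[0,0.955,0,0.15,0],[0,0.955,0,0.3,0],[0,0.955,0,0.415,0],[0,0.955,0,0.415,0],[0,0.955,0,0.415,0]])

```text
time: 15.9
ee_pos: [0.5199, 0.3959, 0.1156]
tcp_rot: [2.125, 2.314, 0.001]
contact_force: [-0.2, 0.8, 0.7]
gripper_width: 0.0002
grasp_force: 0.0
```

```bash
python3 - <<'E'
from h import *
go(.5240,.390,.115,94.9)
s=sense(); c=np.array([.535,.260]);a=np.radians(94.9); B=np.array([[np.cos(a),np.sin(a)],[-np.sin(a),np.cos(a)]])
u=B@(s['ee_pos'][:2]-c); print('box',u.round(4))
for th in (100,90,75,60,45,30,15,5,0):
    t=np.radians(th); x=.054-.085*np.cos(t)+.008*np.sin(t)+.011; z=.038+.085*np.sin(t)+.008*np.cos(t)
    print(th,((x-u[0])/.25).round(3),((s['ee_pos'][2]-min(z,.115))/.25).round(3))
E
```

```text
at [0.5199 0.3959 0.1156] yaw 94.9 q1,q6 [34. 29.] t 15.9 -> [-0.0249  0.0143  0.0025] turn -0.0001
box [0.1367 0.0034]
100 -0.196 0.002
90 -0.255 0.002
75 -0.344 0.002
60 -0.429 0.002
45 -0.505 0.047
30 -0.565 0.113
15 -0.607 0.192
5 -0.623 0.249
0 -0.627 0.278
```

servo_tool(commands=[[0,-0.06,0,0,0],[0,-0.13,0,0,0],[0,-0.2,0,0,0],[0,-0.26,0,0,0],[0,-0.34,0,0,0],[0,-0.43,0,0.002,0],[0,-0.5,0,0.047,0],[0,-0.565,0,0.11,0],[0,-0.6,0,0.19,0],[0,-0.62,0,0.24,0],[0,-0.627,0,0.265,0],[0,-0.627,0,0.275,0]])

```text
time: 17.1
ee_pos: [0.5327, 0.2396, 0.0457]
tcp_rot: [2.123, 2.315, -0.003]
contact_force: [-13.0, -13.5, 28.9]
gripper_width: 0.0001
grasp_force: 14.5
```

```bash
python3 - <<'E'
from h import *
s=sense(); print(s['contact_force'],s['ee_pos'])
d=snap('top'); W=cloud(d); c=np.array([.535,.260]);a=np.radians(94.9); B=np.array([[np.cos(a),np.sin(a)],[-np.sin(a),np.cos(a)]])
U=(W[...,:2]-c)@B.T
for x0 in(-.04,-.02,.0,.02,.04): print(x0,np.nanmedian(W[...,2][(abs(U[...,0]-x0)<.006)&(abs(abs(U[...,1])-.072)<.015)]).round(4))
E
```

```text
[-12.99792852 -13.48318522  28.88631244] [0.5326561 0.2396428 0.0457479]
-0.04 0.0481
-0.02 0.3985
0.0 0.3927
0.02 0.3653
0.04 nan
  return np.nanmean(a, axis, out=out, keepdims=keepdims)
```

servo_tool(commands=[[0,0,0,-0.2,0],[0,0,0,-0.4,0],[0,0,0,-0.6,0],[0.5,-0.3,-0.15,-0.8,0.1],[1,-0.5,-0.25,-0.8,0.2],[1,-0.7,-0.35,-0.8,0.2],[1,-0.7,-0.35,-0.8,0.2],[1,-0.7,-0.35,-0.8,0.2],[1,-0.7,-0.35,-0.8,0.2],[1,-0.7,-0.35,-0.8,0.2],[1,-0.7,-0.35,-0.8,0.2],[1,-0.7,-0.35,-0.8,0.2]])

```text
time: 18.35
ee_pos: [0.4607, 0.0587, 0.2456]
tcp_rot: [3.08, 0.617, 0.001]
contact_force: [0.7, -0.3, 0.2]
gripper_width: 0.0855
grasp_force: 0.0
```

```bash
cat >> h.py <<'E'
BC=np.array([.535,.260]); BA=np.radians(94.9); BM=np.array([[np.cos(BA),np.sin(BA)],[-np.sin(BA),np.cos(BA)]])
def lid(d,W):
    U=(W[...,:2]-BC)@BM.T; z=W[...,2]
    for x0 in(-.045,-.02,.0,.02,.045): print('lid',x0,[np.nanmedian(z[(abs(U[...,0]-x0)<.006)&(abs(U[...,1]-y0)<.015)]).round(4) for y0 in(-.075,0,.075)])
    m=(abs(z-.046)<.006)&(abs(U[...,0])<.05)&(abs(U[...,1])<.09)&(d['img'].min(-1)>130)
    P=W[m]; 
    if m.sum()>50: c,s,a=rect(P[:,:2]); print('patch',m.sum(),c.round(4),s.round(1),round(a,2))
E
python3 - <<'E'
from h import *
d=snap('top'); np.savez('top8.npz',**d); W=cloud(d); lid(d,W)
for b in boxes(d,brown): print(*b)
d=snap('wrist','w8.png'); np.savez('w8.npz',**d); W=wcloud(d); lid(d,W)
for b in boxes.__wrapped__(d,brown) if hasattr(boxes,'__wrapped__') else []: print(b)
go(.65,.032,.15,22.4)
E
```

```text
lid -0.045 [np.float64(nan), np.float64(nan), np.float64(nan)]
lid -0.02 [np.float64(nan), np.float64(nan), np.float64(nan)]
lid 0.0 [np.float64(0.0453), np.float64(0.0477), np.float64(nan)]
lid 0.02 [np.float64(0.0455), np.float64(0.0455), np.float64(0.0456)]
lid 0.045 [np.float64(0.0453), np.float64(0.0454), np.float64(0.0459)]
patch 631 [0.5323 0.2826] [102.6  32.6] -0.04
[ 0.8544 -0.4233] [76. 69.] 72.4 0.1388 [477.  86.]
[ 0.8841 -0.0056] [101.  24.] -52.4 0.0258 [272.  86.]
[0.6473 0.03  ] [98. 66.] 22.0 0.0455 [256. 184.]
[ 0.6268 -0.1582] [99. 65.] -8.5 0.0293 [343. 193.]
[ 0.5839 -0.3681] [98. 66.] -6.9 0.0292 [441. 210.]
[ 0.4276 -0.2229] [98. 67.] -15.0 0.0454 [378. 282.]
lid -0.045 [np.float64(0.0458), np.float64(0.0459), np.float64(0.0459)]
lid -0.02 [np.float64(0.0459), np.float64(0.0465), np.float64(0.0458)]
lid 0.0 [np.float64(0.046), np.float64(0.0465), np.float64(0.0457)]
lid 0.02 [np.float64(0.0461), np.float64(0.0463), np.float64(0.0458)]
lid 0.045 [np.float64(nan), np.float64(0.0458), np.float64(0.0458)]
patch 6654 [0.5353 0.2598] [104.6  74.1] 4.53
at [0.4607 0.0587 0.2456] yaw 22.9 q1,q6 [ 3. 70.] t 18.4 -> [0.6556 0.3933 0.3826] turn 0.0015
  return np.nanmean(a, axis, out=out, keepdims=keepdims)
```

View pics/w8.png

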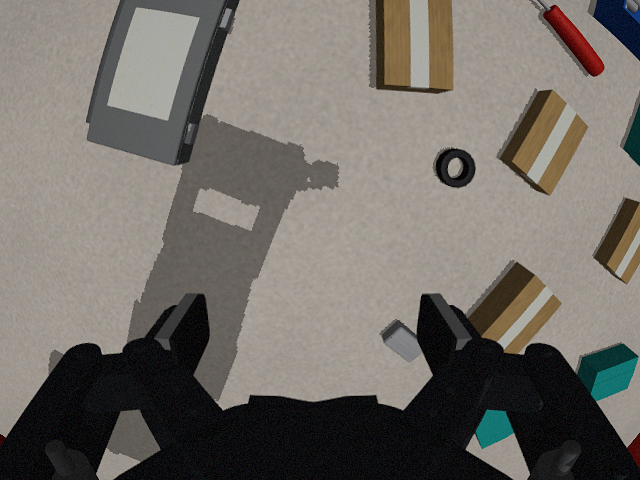

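The lid is shut flat at 46 mm everywhere, and the patch centre is at (0.5353, 0.2598). In the wrist view, thick carton A is at (415,45) and the shut box is at (160,75).

servo_tool(commands=[[1,0.35,0.38,0.05,0],[1,0.35,0.38,0.05,0],[1,0.35,0.38,0.05,0],[1,0.35,0.38,0.05,0]])

```text
time: 18.85
ee_pos: [0.5801, 0.0037, 0.2312]
tcp_rot: [-3.078, -0.626, 0.002]
contact_force: [0.1, 0.4, -0.4]
gripper_width: 0.0852
grasp_force: 0.0
```

```bash
cat >> h.py <<'E'
def cart(W,x0,y0,h,rad=.075):
    m=(np.hypot(W[...,0]-x0,W[...,1]-y0)<rad)&(abs(W[...,2]-h)<.005); P=W[m]
    if len(P)<50: print('none',len(P)); return
    c,s,a=rect(P[:,:2]); print('carton',len(P),c.round(4),s.round(1),round(a,2),np.median(P[:,2]).round(4)); return c,a
E
python3 - <<'E'
from h import *
d=snap('wrist'); W=wcloud(d); c,a=cart(W,.65,.032,.046)
go(*c,.08,a);go(*c,.018,a)
E
```

```text
carton 8727 [0.651  0.0303] [101.2  68.8] 22.25 0.046
at [0.5789 0.0046 0.2317] yaw 23.0 q1,q6 [-3. 64.] t 18.9 -> [0.3067 0.0185 0.6064] turn 0.0021
at [0.5789 0.0046 0.2317] yaw 23.0 q1,q6 [-3. 64.] t 18.9 -> [0.307  0.0187 0.8544] turn 0.0021
```

servo_tool(commands=[[1,0.307,0.018,0.2,0.002],[1,0.307,0.018,0.4,0.002],[1,0.307,0.018,0.55,0.002],[1,0.307,0.018,0.6,0.002],[1,0.307,0.018,0.6,0.002],[1,0.307,0.018,0.7,0.002],[1,0.307,0.018,0.8,0.002],[1,0.307,0.018,0.88,0.002],[1,0.307,0.018,0.88,0.002]])

```text
time: 19.8
ee_pos: [0.6499, 0.0312, 0.0128]
tcp_rot: [-3.082, -0.607, 0.002]
contact_force: [0.2, 0.5, -0.0]
gripper_width: 0.0855
grasp_force: 0.0
```

servo_tool(commands=[[0,0,0,0,0],[0,0,0,0,0],[0,0,0,0,0],[0,0,0,0,0],[0,0,0,0,0],[0,0,0,-0.1,0],[0,0,0,-0.3,0],[0,0,0,-0.5,0],[0,0,0,-0.5,0],[0,0,0,-0.5,0]], squeeze=60)

```text
time: 20.8
ee_pos: [0.6509, 0.0309, 0.1397]
tcp_rot: [3.082, 0.606, 0.004]
contact_force: [-0.0, -0.2, -5.6]
gripper_width: 0.0667
grasp_force: 69.9
```

```bash
python3 - <<'E'
from h import *
s=sense(); print(s['grasp_force'],s['gripper_width'])
d=snap('wrist'); W=wcloud(d); e=s['ee_pos']; cart(W,e[0],e[1],e[2]+.036,.08)
go(.5353,.2598,.135,4.8)
E
```

```text
69.85976099967957 0.06669200006506475
carton 2880 [0.6613 0.0352] [94.8 76.9] -69.67 0.1717
at [0.6502 0.0309 0.1377] yaw 22.2 q1,q6 [-0. 67.] t 20.9 -> [-0.0791 -1.0213  0.0109] turn 0.0484
```

servo_tool(commands=[[0,-0.08,-0.99,0,0.048],[0,-0.08,-0.99,0,0.048],[0,-0.08,-0.99,0,0.048],[0,-0.08,-0.99,0,0.048],[0,-0.08,-0.99,0,0.048],[0,-0.08,-0.99,0,0.048],[0,-0.08,-0.99,0,0.048],[0,-0.08,-0.99,0,0.048]])

```text
time: 21.65
ee_pos: [0.5385, 0.2516, 0.1368]
tcp_rot: [3.138, 0.135, -0.003]
contact_force: [0.2, 0.1, -4.6]
gripper_width: 0.0665
grasp_force: 70.2
```

```bash
python3 - <<'E'
from h import *
s=sense(); print(s['grasp_force'],s['gripper_width'])
go(.5353,.2598,.059,4.8)
d=snap('wrist','w9.png'); W=wcloud(d); e=s['ee_pos']; cart(W,e[0],e[1],e[2]+.034,.08)
d=snap('scene'); print([tuple(b) for b in boxes(d,brown) if abs(b[0]-.53).max()<.35 and b[3]>.1 ])
E
```

```text
70.17928719520569 0.06654202702066894
at [0.5385 0.2516 0.1368] yaw 4.9 q1,q6 [ 22. 107.] t 21.6 -> [-0.0093 -0.0338  0.311 ] turn 0.0003
carton 36677 [0.5468 0.2526] [94.6 82.8] -85.0 0.1667
[(array([0.545 , 0.2549]), array([87., 66.]), 4.2, 0.1671, array([432., 280.]))]
```

View pics/w9.png

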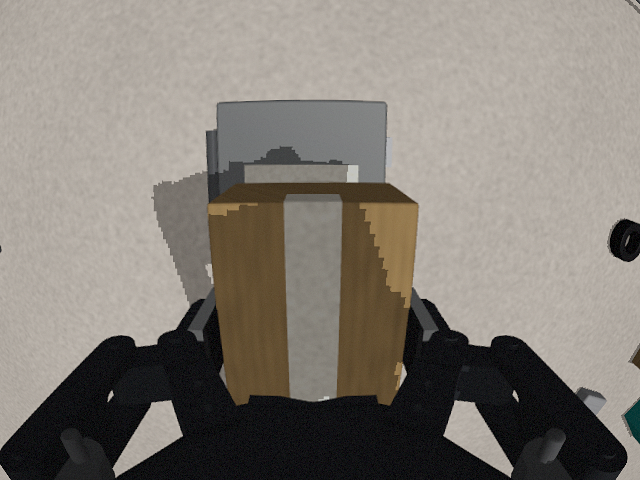

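The carton is held at columns 210-418, above the lid. Its top measures 4 mm lower than before, so I'll check for tilt or slip.

```bash
cat >> h.py <<'E'
def plane(d,W,h,x0,y0,rad=.08,tol=.012):
    hsv=cv2.cvtColor(d['img'],cv2.COLOR_RGB2HSV)
    br=brown(hsv.astype(int)).astype(np.uint8); br=cv2.morphologyEx(br,cv2.MORPH_CLOSE,np.ones((65,65)))>0
    P=W[br&(np.hypot(W[...,0]-x0,W[...,1]-y0)<rad)&(abs(W[...,2]-h)<tol)]
    A=np.c_[P[:,:2]-[x0,y0],np.ones(len(P))]
    for _ in range(4):
        k=np.linalg.lstsq(A,P[:,2],rcond=None)[0]; r=abs(A@k-P[:,2]); P=P[r<.003]; A=A[r<.003]
    print('plane n',len(P),'slope',k[:2].round(3),'z at centre',k[2].round(4)); c,s,a=rect(P[:,:2]); print('  face',c.round(4),s.round(1),round(a,2)); return c,a
E
python3 - <<'E'
from h import *
s=sense();e=s['ee_pos']
d=snap('wrist'); W=wcloud(d); plane(d,W,e[2]+.033,e[0],e[1])
d=snap('scene'); W=cloud(d); plane(d,W,e[2]+.033,e[0],e[1])
go(.5353,.2598,.059,4.8)
E
```

```text
plane n 37729 slope [-0.004 -0.   ] z at centre 0.1671
  face [0.5472 0.2522] [82.5 68. ] 4.83
plane n 1024 slope [-0.014  0.004] z at centre 0.1678
  face [0.5399 0.2592] [97.1 81.7] 7.3
at [0.5389 0.2515 0.1375] yaw 4.9 q1,q6 [ 21. 107.] t 21.9 -> [-0.0115 -0.0344  0.3139] turn 0.0002
```

servo_tool(commands=[[0,-0.011,-0.034,0.1,0],[0,-0.011,-0.034,0.2,0],[0,-0.011,-0.034,0.26,0],[0,-0.011,-0.034,0.28,0],[0,-0.011,-0.034,0.29,0],[0,-0.011,-0.034,0.294,0],[0,-0.011,-0.034,0.296,0],[0,-0.011,-0.034,0.296,0]])

```text
time: 22.65
ee_pos: [0.5354, 0.2608, 0.0645]
tcp_rot: [-3.138, -0.135, -0.002]
contact_force: [0.8, 0.1, -4.2]
gripper_width: 0.0668
grasp_force: 70.1
```

```bash
python3 - <<'E'
from h import *
s=sense();e=s['ee_pos'];print(s['contact_force'])
d=snap('wrist'); W=wcloud(d); plane(d,W,.094,e[0],e[1])
go(.5353,.2598,.059,4.8)
E
```

```text
[ 0.80219039  0.06432454 -4.18740326]
plane n 37794 slope [-0.002  0.001] z at centre 0.0944
  face [0.5435 0.2613] [83.  68.5] 5.37
at [0.5353 0.2607 0.0644] yaw 4.9 q1,q6 [ 22. 108.] t 22.7 -> [-0.0004  0.0038  0.0214] turn 0.0004
```

servo_tool(commands=[[0,0,0.004,0.008,0],[0,0,0.004,0.01,0],[0,0,0.004,0.01,0],[0.9,0,0.004,0.01,0],[1,0,0.004,0.01,0],[1,0,0.004,0.01,0],[1,0,0.004,-0.05,0],[1,0,0.004,-0.2,0],[1,0,0.004,-0.4,0],[1,0,0.004,-0.55,0],[1,0,0.004,-0.55,0]])

```text
time: 23.8
ee_pos: [0.5369, 0.2604, 0.2084]
tcp_rot: [-3.135, -0.135, -0.015]
contact_force: [-0.5, -0.2, -0.6]
gripper_width: 0.0852
grasp_force: 0.0
```

```bash
python3 - <<'E'
from h import *
d=snap('wrist'); W=wcloud(d); plane(d,W,.092,.5353,.26)
d=snap('top'); W=cloud(d); plane(d,W,.092,.5353,.26)
for b in boxes(d,brown): print(*b)
go(.38,-.19,.22,-15)
E
```

```text
plane n 11968 slope [ 0. -0.] z at centre 0.0919
  face [0.5349 0.2599] [99.6 67.3] 4.95
plane n 845 slope [-0.     0.013] z at centre 0.0915
  face [0.5327 0.257 ] [99.3 61.8] 4.68
[ 0.8437 -0.4212] [86. 52.] 50.1 0.1389 [474.  80.]
[ 0.8845 -0.0056] [100.  23.] -53.3 0.0262 [272.  86.]
[ 0.6266 -0.1581] [99. 65.] -8.7 0.0296 [343. 193.]
[ 0.5838 -0.368 ] [99. 66.] -6.3 0.0293 [441. 210.]
[0.5316 0.2558] [98. 60.] 4.3 0.0913 [148. 237.]
[ 0.4282 -0.2231] [98. 67.] -14.9 0.0452 [378. 282.]
at [0.5353 0.2597 0.2027] yaw 4.9 q1,q6 [ 22. 107.] t 23.9 -> [-0.7738  1.7386 -0.072 ] turn 0.0554
```

servo_tool(commands=[[1,-0.38,0.87,-0.08,0.055],[1,-0.38,0.87,-0.08,0.055],[1,-0.38,0.87,-0.08,0.055],[1,-0.38,0.87,-0.08,0.055],[1,-0.38,0.87,-0.08,0.055],[1,-0.38,0.87,-0.08,0.055]])

```text
time: 24.5
ee_pos: [0.4579, 0.0318, 0.221]
tcp_rot: [3.114, -0.412, -0.002]
contact_force: [0.5, 0.8, -0.6]
gripper_width: 0.085
grasp_force: 0.0
```

```bash
python3 -c "
from h import *
go(.375,-.205,.22,-15)"
```

```text
at [0.4579 0.0318 0.221 ] yaw -15.1 q1,q6 [ -1. 104.] t 24.5 -> [-0.0742  1.0007  0.0048] turn -0.0002
```

servo_tool(commands=[[1,-0.08,0.98,0,0],[1,-0.08,0.98,0,0],[1,-0.08,0.98,0,0],[1,-0.08,0.98,0,0],[1,-0.08,0.98,0,0],[1,-0.08,0.98,0,0],[1,-0.08,0.98,0,0]])

```text
time: 25.2
ee_pos: [0.3769, -0.197, 0.2205]
tcp_rot: [-3.114, 0.409, 0.002]
contact_force: [0.7, 0.7, -0.3]
gripper_width: 0.0856
grasp_force: 0.0
```

```bash
python3 - <<'E'
from h import *
d=snap('wrist'); W=wcloud(d); c,a=cart(W,.43,-.221,.046)
go(*c,.08,a);go(*c,.012,a)
E
```

```text
carton 9179 [ 0.4315 -0.224 ] [99.9 68.6] -14.88 0.046
at [ 0.3772 -0.1962  0.2207] yaw -14.9 q1,q6 [-32.  72.] t 25.2 -> [0.239  0.0518 0.5623] turn 0.0
at [ 0.3772 -0.1962  0.2207] yaw -14.9 q1,q6 [-32.  72.] t 25.2 -> [0.2393 0.052  0.8343] turn 0.0
```

servo_tool(commands=[[1,0.239,0.052,0.2,0],[1,0.239,0.052,0.4,0],[1,0.239,0.052,0.5,0],[1,0.239,0.052,0.55,0],[1,0.239,0.052,0.57,0],[1,0.239,0.052,0.7,0],[1,0.239,0.052,0.8,0],[1,0.239,0.052,0.834,0],[1,0.239,0.052,0.834,0]])

```text
time: 26.15
ee_pos: [0.432, -0.2246, 0.0137]
tcp_rot: [3.115, -0.405, 0.001]
contact_force: [1.1, 0.4, -0.1]
gripper_width: 0.0853
grasp_force: 0.0
```

servo_tool(commands=[[0,0,0,0,0],[0,0,0,0,0],[0,0,0,0,0],[0,0,0,0,0],[0,0,0,0,0],[0,0,0,-0.1,0],[0,0,0,-0.3,0],[0,0,0,-0.5,0],[0,0,0,-0.7,0],[0,0,0,-0.76,0],[0,0,0,-0.76,0],[0,0,0,-0.76,0]], squeeze=70)

```text
time: 27.35
ee_pos: [0.4311, -0.2245, 0.2024]
tcp_rot: [-3.115, 0.406, 0.001]
contact_force: [0.0, 0.4, -4.5]
gripper_width: 0.0668
grasp_force: 81.3
```

```bash
python3 - <<'E'
from h import *
s=sense();e=s['ee_pos']; print(s['grasp_force'],s['gripper_width'])
d=snap('wrist'); W=wcloud(d); plane(d,W,e[2]+.033,e[0],e[1])
go(.5353,.2598,.20,4.9)
E
```

```text
81.310054063797 0.06677087139289059
plane n 37610 slope [-0.003  0.001] z at centre 0.2333
  face [ 0.4396 -0.2266] [81.1 68.2] -15.04
at [ 0.431  -0.2244  0.2017] yaw -14.9 q1,q6 [-32.  73.] t 27.4 -> [-0.0933 -1.9791  0.008 ] turn -0.0549
```

servo_tool(commands=[[0,-0.046,-0.98,0,0],[0,-0.046,-0.98,0,0],[0,-0.046,-0.98,0,0],[0,-0.046,-0.98,0,0],[0,-0.046,-0.98,0,0],[0,-0.046,-0.98,0,0],[0,-0.046,-0.98,0,0]])

```text
time: 28.1
ee_pos: [0.4827, 0.0158, 0.2013]
tcp_rot: [3.115, -0.403, -0.005]
contact_force: [0.3, -0.2, -4.4]
gripper_width: 0.0663
grasp_force: 81.3
```

servo_tool(commands=[[0,-0.046,-0.98,0,-0.055],[0,-0.046,-0.98,0,-0.055],[0,-0.046,-0.98,0,-0.055],[0,-0.046,-0.98,0,-0.055],[0,-0.046,-0.98,0,-0.055],[0,-0.046,-0.98,0,-0.055],[0,-0.046,-0.98,0,-0.055]])

```text
time: 28.8
ee_pos: [0.5349, 0.254, 0.2013]
tcp_rot: [3.138, 0.135, -0.003]
contact_force: [0.8, -1.1, -3.9]
gripper_width: 0.0667
grasp_force: 81.5
```

```bash
python3 - <<'E'
from h import *
s=sense();e=s['ee_pos']; print(s['grasp_force'],s['gripper_width'])
d=snap('wrist'); W=wcloud(d); plane(d,W,e[2]+.033,e[0],e[1])
go(.535,.2598,.109,4.9)
E
```

```text
81.45044445991516 0.06669894443508512
plane n 37617 slope [-0.005 -0.001] z at centre 0.2322
  face [0.5434 0.255 ] [81.9 67.8] 4.92
at [0.535  0.2533 0.2017] yaw 4.9 q1,q6 [ 22. 107.] t 28.9 -> [ 0.003  -0.0262  0.3709] turn -0.0001
```

servo_tool(commands=[[0,0.003,-0.024,0.1,0],[0,0.003,-0.024,0.25,0],[0,0.003,-0.024,0.33,0],[0,0.003,-0.024,0.36,0],[0,0.003,-0.024,0.37,0],[0,0.003,-0.024,0.37,0],[0,0.003,-0.024,0.37,0]])

```text
time: 29.55
ee_pos: [0.5358, 0.2607, 0.1117]
tcp_rot: [-3.138, -0.135, -0.003]
contact_force: [-0.4, 0.4, -3.0]
gripper_width: 0.067
grasp_force: 81.3
```

```bash
python3 - <<'E'
from h import *
s=sense();e=s['ee_pos'];print(s['contact_force'])
d=snap('wrist'); W=wcloud(d); plane(d,W,.14,e[0],e[1])
go(.5352,.2598,.107,4.9)
E
```

```text
[-0.39829118  0.36640983 -3.00925945]
plane n 37587 slope [-0.001  0.001] z at centre 0.1425
  face [0.5441 0.2616] [81.7 67.8] 4.76
at [0.5357 0.2608 0.1115] yaw 4.9 q1,q6 [ 22. 108.] t 29.6 -> [-0.0023  0.0037  0.0181] turn 0.0001
```

servo_tool(commands=[[0,-0.002,0.004,0.01,0],[0,-0.002,0.004,0.016,0],[0,-0.002,0.004,0.018,0],[0,-0.002,0.004,0.018,0],[1,-0.002,0.004,0.018,0],[1,-0.002,0.004,0.018,0],[1,-0.002,0.004,0.018,0],[1,-0.002,0.004,-0.05,0],[1,-0.002,0.004,-0.2,0],[1,-0.002,0.004,-0.4,0],[1,-0.002,0.004,-0.5,0],[1,-0.002,0.004,-0.5,0]])

```text
time: 30.8
ee_pos: [0.5359, 0.2603, 0.2396]
tcp_rot: [-3.136, -0.136, -0.01]
contact_force: [0.5, 0.3, -0.5]
gripper_width: 0.0857
grasp_force: 0.0
```

```bash
python3 - <<'E'
from h import *
d=snap('wrist'); W=wcloud(d); plane(d,W,.138,.5353,.26)
d=snap('top'); W=cloud(d)
for b in boxes(d,brown): print(*b)
go(.56,-.145,.22,-8.7)
E
```

```text
plane n 13313 slope [0. 0.] z at centre 0.1379
  face [0.534  0.2598] [99.9 67.7] 4.99
[ 0.8428 -0.4205] [86. 52.] 49.6 0.1391 [474.  81.]
[ 0.8841 -0.0052] [102.  23.] -52.1 0.0262 [272.  86.]
[ 0.6268 -0.1581] [98. 65.] -8.5 0.0295 [343. 193.]
[ 0.5839 -0.3682] [99. 66.] -6.4 0.0293 [441. 210.]
[0.5316 0.2367] [96. 22.] 4.6 0.1371 [145. 231.]
at [0.5347 0.2597 0.235 ] yaw 4.9 q1,q6 [ 22. 107.] t 30.9 -> [-0.0387  1.6216  0.0601] turn 0.0379
```

servo_tool(commands=[[1,-0.02,0.82,0,0.038],[1,-0.02,0.82,0,0.038],[1,-0.02,0.82,0,0.038],[1,-0.02,0.82,0,0.038],[1,-0.02,0.82,0,0.038],[1,-0.02,0.82,0,0.038]])

```text
time: 31.5
ee_pos: [0.5472, 0.054, 0.2339]
tcp_rot: [3.132, -0.243, -0.003]
contact_force: [-0.1, 1.3, -0.3]
gripper_width: 0.0854
grasp_force: 0.0
```

```bash
python3 -c "
from h import *
go(.56,-.145,.22,-8.7)"
```

```text
at [0.5472 0.054  0.2339] yaw -8.9 q1,q6 [  2. 101.] t 31.5 -> [0.1736 0.7786 0.0556] turn -0.0005
```

servo_tool(commands=[[1,0.17,0.79,0.055,0],[1,0.17,0.79,0.055,0],[1,0.17,0.79,0.055,0],[1,0.17,0.79,0.055,0],[1,0.17,0.79,0.055,0],[1,0.17,0.79,0.055,0]])

```text
time: 32.1
ee_pos: [0.5595, -0.1461, 0.2204]
tcp_rot: [-3.132, 0.24, 0.003]
contact_force: [0.1, 1.1, 0.1]
gripper_width: 0.0853
grasp_force: 0.0
```

```bash
python3 - <<'E'
from h import *
d=snap('wrist'); W=wcloud(d); c,a=cart(W,.628,-.156,.030)
go(*c,.07,a);go(*c,.010,a)
E
```

```text
carton 8402 [ 0.6311 -0.1584] [100.6  68.5] -8.89 0.03
at [ 0.5596 -0.1452  0.2207] yaw -8.7 q1,q6 [-18.  80.] t 32.1 -> [0.2916 0.0093 0.6026] turn 0.0006
at [ 0.5596 -0.1452  0.2207] yaw -8.7 q1,q6 [-18.  80.] t 32.1 -> [0.292  0.0095 0.8426] turn 0.0006
```

servo_tool(commands=[[1,0.292,0.009,0.2,0],[1,0.292,0.009,0.4,0],[1,0.292,0.009,0.55,0],[1,0.292,0.009,0.6,0],[1,0.292,0.009,0.61,0],[1,0.292,0.009,0.7,0],[1,0.292,0.009,0.8,0],[1,0.292,0.009,0.856,0],[1,0.292,0.009,0.856,0]])

```text
time: 33.05
ee_pos: [0.631, -0.1588, 0.0071]
tcp_rot: [-3.132, 0.238, 0.002]
contact_force: [-0.5, -0.2, 0.7]
gripper_width: 0.0853
grasp_force: 0.0
```

servo_tool(commands=[[0,0,0,0,0],[0,0,0,0,0],[0,0,0,0,0],[0,0,0,0,0],[0,0,0,0,0],[0,0,0,-0.1,0],[0,0,0,-0.3,0],[0,0,0,-0.5,0],[0,0,0,-0.7,0],[0,0,0,-0.88,0],[0,0,0,-0.88,0],[0,0,0,-0.88,0]])

```text
time: 34.25
ee_pos: [0.6313, -0.1598, 0.2289]
tcp_rot: [3.132, -0.239, 0.003]
contact_force: [0.1, -0.0, -2.9]
gripper_width: 0.0661
grasp_force: 79.6
```

```bash
python3 - <<'E'
from h import *
s=sense();e=s['ee_pos']; print(s['grasp_force'],s['gripper_width'])
d=snap('wrist'); W=wcloud(d); plane(d,W,e[2]+.022,e[0],e[1])
go(.5353,.2598,.225,4.9)
E
```

```text
79.6177589893341 0.06605067113662147
plane n 35373 slope [-0.    -0.001] z at centre 0.2487
  face [ 0.6342 -0.16  ] [92.1 68.1] -8.85
at [ 0.6309 -0.1597  0.227 ] yaw -8.7 q1,q6 [-17.  81.] t 34.3 -> [-0.6329 -1.6006  0.0089] turn -0.0379
```

servo_tool(commands=[[0,-0.316,-0.8,0,0],[0,-0.316,-0.8,0,0],[0,-0.316,-0.8,0,0],[0,-0.316,-0.8,0,0],[0,-0.316,-0.8,0,0],[0,-0.316,-0.8,0,0]])

```text
time: 34.9
ee_pos: [0.5827, 0.0518, 0.2262]
tcp_rot: [3.133, -0.234, -0.004]
contact_force: [0.4, -1.1, -2.2]
gripper_width: 0.0661
grasp_force: 79.6
```

servo_tool(commands=[[0,-0.316,-0.8,0,-0.038],[0,-0.316,-0.8,0,-0.038],[0,-0.316,-0.8,0,-0.038],[0,-0.316,-0.8,0,-0.038],[0,-0.316,-0.8,0,-0.038],[0,-0.316,-0.8,0,-0.038],[0,-0.316,-0.8,0,-0.038]])

```text
time: 35.6
ee_pos: [0.5363, 0.2582, 0.2267]
tcp_rot: [3.138, 0.134, -0.002]
contact_force: [0.4, -0.9, -3.3]
gripper_width: 0.0662
grasp_force: 79.7
```

```bash
python3 - <<'E'
from h import *
s=sense();e=s['ee_pos']; print(s['grasp_force'],s['gripper_width'])
d=snap('wrist'); W=wcloud(d); plane(d,W,e[2]+.022,e[0],e[1])
go(.535,.2598,.1465,4.9)
E
```

```text
79.67129588127136 0.06617389770582464
plane n 35407 slope [-0.004 -0.002] z at centre 0.2466
  face [0.5394 0.2586] [91.6 67.8] 4.85
at [0.5365 0.2578 0.2269] yaw 4.9 q1,q6 [ 22. 107.] t 35.6 -> [-0.0048 -0.0086  0.3217] turn -0.0001
```

servo_tool(commands=[[0,-0.001,-0.007,0.1,0],[0,-0.001,-0.007,0.22,0],[0,-0.001,-0.007,0.28,0],[0,-0.001,-0.007,0.3,0],[0,-0.001,-0.007,0.308,0],[0,-0.001,-0.007,0.308,0],[0,-0.001,-0.007,0.308,0]])

```text
time: 36.35
ee_pos: [0.5359, 0.2613, 0.1517]
tcp_rot: [-3.138, -0.135, -0.003]
contact_force: [-0.8, -0.7, -2.3]
gripper_width: 0.0663
grasp_force: 79.6
```

```bash
python3 - <<'E'
from h import *
s=sense();e=s['ee_pos'];print(s['contact_force'])
d=snap('wrist'); W=wcloud(d); plane(d,W,.17,e[0],e[1])
go(.536,.2598,.1465,4.9)
E
```

```text
[-0.75443313 -0.72276219 -2.27238378]
plane n 35388 slope [-0.001 -0.001] z at centre 0.1716
  face [0.539  0.2617] [91.5 67.8] 4.88
at [0.5358 0.2613 0.1516] yaw 4.9 q1,q6 [ 22. 108.] t 36.4 -> [0.0001 0.006  0.0202] turn 0.0001
```

Top 171.6 mm, target 168 mm, so about 3.6 mm to go.

servo_tool(commands=[[0,0,0.006,0.008,0],[0,0,0.006,0.013,0],[0,0,0.006,0.015,0],[0,0,0.006,0.015,0],[1,0,0.006,0.015,0],[1,0,0.006,0.015,0],[1,0,0.006,0.015,0],[1,0,0.006,-0.05,0],[1,0,0.006,-0.2,0],[1,0,0.006,-0.35,0],[1,0,0.006,-0.35,0]])

```text
time: 37.5
ee_pos: [0.537, 0.2603, 0.2435]
tcp_rot: [-3.136, -0.136, -0.012]
contact_force: [-0.5, 0.6, -1.2]
gripper_width: 0.0855
grasp_force: 0.0
```

```bash
python3 - <<'E'
from h import *
d=snap('wrist'); W=wcloud(d); plane(d,W,.168,.5353,.26)
d=snap('top'); W=cloud(d)
for b in boxes(d,brown): print(*b)
go(.515,-.355,.25,-6.5)
E
```

```text
plane n 16045 slope [ 0. -0.] z at centre 0.1679
  face [0.5343 0.2598] [99.8 67.8] 4.87
[ 0.8496 -0.4126] [66. 51.] 48.4 0.1389 [475.  80.]
[ 0.883  -0.0047] [101.  24.] -52.2 0.0259 [272.  86.]
[ 0.5842 -0.3682] [100.  66.] -6.8 0.0292 [441. 210.]
[0.5228 0.234 ] [78. 18.] 6.0 0.1671 [142. 232.]
at [0.5357 0.2597 0.2384] yaw 4.9 q1,q6 [ 22. 107.] t 37.6 -> [-0.2944  2.4427 -0.0478] turn 0.0318
```

servo_tool(commands=[[1,-0.12,0.99,-0.04,0.032],[1,-0.12,0.99,-0.04,0.032],[1,-0.12,0.99,-0.04,0.032],[1,-0.12,0.99,-0.04,0.032],[1,-0.12,0.99,-0.04,0.032],[1,-0.12,0.99,-0.04,0.032],[1,-0.12,0.99,-0.04,0.032]])

```text
time: 38.3
ee_pos: [0.5267, 0.0097, 0.2469]
tcp_rot: [-3.136, 0.184, 0.003]
contact_force: [-0.2, -0.3, 0.2]
gripper_width: 0.0852
grasp_force: 0.0
```

servo_tool(commands=[[1,0.0,0.99,0,0],[1,0,0.99,0,0],[1,0,0.99,0,0],[1,0,0.99,0,0],[1,0,0.99,0,0],[1,0,0.99,0,0]])

```text
time: 38.9
ee_pos: [0.4981, -0.2385, 0.2467]
tcp_rot: [-3.136, 0.185, 0.003]
contact_force: [0.4, 0.9, 0.5]
gripper_width: 0.0852
grasp_force: 0.0
```

```bash
python3 -c "
from h import *
go(.515,-.355,.22,-6.8)"
```

```text
at [ 0.4981 -0.2385  0.2467] yaw -6.7 q1,q6 [-29.  67.] t 38.9 -> [0.1222 0.455  0.1064] turn 0.0001
```

servo_tool(commands=[[1,0.12,0.46,0.1,0],[1,0.12,0.46,0.1,0],[1,0.12,0.46,0.1,0],[1,0.12,0.46,0.1,0],[1,0.12,0.46,0.1,0]])

```text
time: 39.4
ee_pos: [0.5159, -0.3516, 0.222]
tcp_rot: [-3.135, 0.178, 0.002]
contact_force: [0.2, -0.2, 0.5]
gripper_width: 0.0855
grasp_force: 0.0
```

```bash
python3 - <<'E'
from h import *
d=snap('wrist'); W=wcloud(d); c,a=cart(W,.587,-.366,.030)
go(*c,.07,a);go(*c,.006,a)
E
```

```text
carton 8315 [ 0.5876 -0.3688] [100.4  68.2] -6.79 0.03
at [ 0.516  -0.3514  0.2226] yaw -6.5 q1,q6 [-38.  59.] t 39.5 -> [0.2929 0.0373 0.6103] turn 0.0009
at [ 0.516  -0.3514  0.2226] yaw -6.5 q1,q6 [-38.  59.] t 39.5 -> [0.293  0.0374 0.8663] turn 0.0009
```

servo_tool(commands=[[1,0.293,0.037,0.2,0.001],[1,0.293,0.037,0.4,0.001],[1,0.293,0.037,0.55,0.001],[1,0.293,0.037,0.6,0.001],[1,0.293,0.037,0.61,0.001],[1,0.293,0.037,0.7,0.001],[1,0.293,0.037,0.8,0.001],[1,0.293,0.037,0.864,0.001],[1,0.293,0.037,0.864,0.001]])

```text
time: 40.35
ee_pos: [0.5868, -0.3697, 0.0064]
tcp_rot: [-3.135, 0.189, 0.002]
contact_force: [0.5, 0.4, -0.2]
gripper_width: 0.0854
grasp_force: 0.0
```

servo_tool(commands=[[0,0,0,0,0],[0,0,0,0,0],[0,0,0,0,0],[0,0,0,0,0],[0,0,0,0,0],[0,0,0,-0.1,0],[0,0,0,-0.3,0],[0,0,0,-0.5,0],[0,0,0,-0.7,0],[0,0,0,-0.9,0],[0,0,0,-0.95,0],[0,0,0,-0.95,0]])

```text
time: 41.55
ee_pos: [0.5874, -0.3709, 0.2477]
tcp_rot: [3.133, -0.19, 0.007]
contact_force: [-0.5, 0.8, -2.9]
gripper_width: 0.066
grasp_force: 79.6
```

```bash
python3 - <<'E'
from h import *
s=sense();e=s['ee_pos']; print(s['grasp_force'],s['gripper_width'])
d=snap('wrist'); W=wcloud(d); plane(d,W,e[2]+.022,e[0],e[1])
go(.5355,.2598,.24,4.9)
E
```

```text
79.58061575889587 0.06600812726999652
plane n 36234 slope [ 0.002 -0.002] z at centre 0.2679
  face [ 0.5915 -0.3711] [92.1 67.9] -6.91
at [ 0.5869 -0.3705  0.2446] yaw -6.9 q1,q6 [-35.  62.] t 41.6 -> [-0.5086 -2.478   0.0175] turn -0.0329
```

servo_tool(commands=[[0,-0.205,-0.99,0,0],[0,-0.205,-0.99,0,0],[0,-0.205,-0.99,0,0],[0,-0.205,-0.99,0,0],[0,-0.205,-0.99,0,0],[0,-0.205,-0.99,0,0],[0,-0.205,-0.99,0,0]])

```text
time: 42.3
ee_pos: [0.5655, -0.1176, 0.2427]
tcp_rot: [-3.136, 0.187, 0.005]
contact_force: [-0.0, -0.2, -2.2]
gripper_width: 0.066
grasp_force: 79.6
```

servo_tool(commands=[[0,-0.205,-0.99,0,-0.033],[0,-0.205,-0.99,0,-0.033],[0,-0.205,-0.99,0,-0.033],[0,-0.205,-0.99,0,-0.033],[0,-0.205,-0.99,0,-0.033],[0,-0.205,-0.99,0,-0.033],[0,-0.205,-0.99,0,-0.033]])

```text
time: 43.0
ee_pos: [0.5451, 0.133, 0.2431]
tcp_rot: [3.138, 0.137, -0.003]
contact_force: [-0.1, -1.3, -2.7]
gripper_width: 0.0661
grasp_force: 79.8
```

```bash
python3 - <<'E'
from h import *
s=sense();e=s['ee_pos']; print(s['grasp_force'],s['gripper_width'])
go(.536,.2598,.245,4.9)
E
```

```text
79.76855635643005 0.06611626587599866
at [0.5451 0.133  0.2431] yaw 5.0 q1,q6 [10. 95.] t 43.0 -> [ 0.008  -0.5085 -0.0077] turn 0.0002
```

servo_tool(commands=[[0,0.008,-0.15,0,0],[0,0.008,-0.3,0,0],[0,0.008,-0.45,0,0],[0,0.008,-0.508,0,0],[0,0.008,-0.508,0,0],[0,0.008,-0.508,0.06,0],[0,0.008,-0.508,0.12,0],[0,0.008,-0.508,0.15,0],[0,0.008,-0.508,0.17,0],[0,0.008,-0.508,0.17,0],[0,0.008,-0.508,0.17,0]])

```text
time: 44.1
ee_pos: [0.5365, 0.2595, 0.2026]
tcp_rot: [-3.139, -0.135, -0.001]
contact_force: [0.6, 0.5, -2.6]
gripper_width: 0.0662
grasp_force: 79.8
```

```bash
python3 - <<'E'
from h import *
s=sense();e=s['ee_pos'];print(s['contact_force'],s['grasp_force'])
d=snap('wrist'); W=wcloud(d); plane(d,W,e[2]+.023,e[0],e[1])
go(.536,.2598,.178,4.9)
E
```

```text
[ 0.56865292  0.45643477 -2.56867829] 79.79893326759338
plane n 36232 slope [-0.002  0.   ] z at centre 0.2228
  face [0.5403 0.26  ] [92.6 67.8] 4.85
at [0.5364 0.2597 0.2027] yaw 4.9 q1,q6 [ 22. 107.] t 44.1 -> [-0.0018 -0.0007  0.0989] turn 0.0001
```

servo_tool(commands=[[0,-0.007,0,0.05,0],[0,-0.007,0,0.08,0],[0,-0.007,0,0.092,0],[0,-0.007,0,0.097,0],[0,-0.007,0,0.1,0],[0,-0.007,0,0.1,0],[0,-0.007,0,0.1,0]])

```text
time: 44.85
ee_pos: [0.5345, 0.2598, 0.1776]
tcp_rot: [-3.138, -0.136, -0.001]
contact_force: [-3.5, -1.2, 4.2]
gripper_width: 0.0662
grasp_force: 80.6
```

```bash
python3 - <<'E'
from h import *
s=sense();e=s['ee_pos'];print(s['contact_force'],s['grasp_force'])
d=snap('wrist'); W=wcloud(d); plane(d,W,.198,e[0],e[1])
E
```

```text
[-3.49383841 -1.16184495  4.15809707] 80.60677528381348
plane n 36252 slope [-0.  0.] z at centre 0.1978
  face [0.5386 0.2604] [92.3 67.9] 5.11
```

In contact, top at 197.8 mm. Release and withdraw.

servo_tool(commands=[[1,0,0,0,0],[1,0,0,0,0],[1,0,0,0,0],[1,0,0,-0.05,0],[1,0,0,-0.2,0],[1,0,0,-0.35,0],[1,0,0,-0.4,0],[1,-0.2,0.2,-0.4,0],[1,-0.4,0.4,-0.4,0],[1,-0.4,0.4,-0.4,0],[1,-0.4,0.4,-0.4,0]])

```text
time: 46.0
ee_pos: [0.4412, 0.1491, 0.2778]
tcp_rot: [3.139, 0.133, 0.001]
contact_force: [0.8, 0.6, 1.0]
gripper_width: 0.0854
grasp_force: 0.0
```

```bash
python3 - <<'E'
from h import *
d=snap('wrist','w20.png'); W=wcloud(d); plane(d,W,.198,.5353,.26)
d=snap('scene','scene20.png')
W=cloud(d); plane(d,W,.198,.5353,.26)
x,y,z=W[...,0],W[...,1],W[...,2]
P=W[(np.hypot(x-.553,y+.066)<.04)&(z>.012)&(z<.03)]; print('tape',rect(P[:,:2]))
E
```

```text
plane n 14354 slope [0.    0.002] z at centre 0.1979
  face [0.5347 0.2593] [100.6  68.8] 5.38
plane n 1279 slope [-0.01  -0.006] z at centre 0.1982
  face [0.5343 0.2612] [101.3  69.3] 4.46
tape (array([ 0.55162598, -0.06905402]), array([44.21945572, 40.50003433]), 72.16056060791016)
```

View pics/scene20.png

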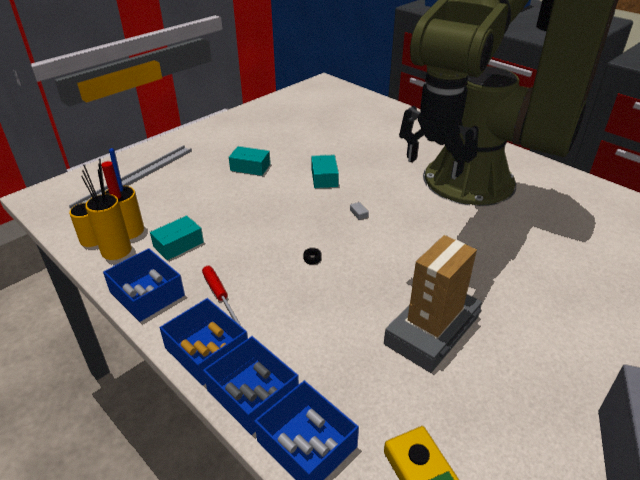

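The scene view shows one square column of four cartons on the shut lid at (443,285). The tape roll at (312,256) and screwdriver at (215,283) are in place, no modules are left on the bench, and the arm is clear. Handing in.

```bash
python3 -c "
from h import *
print(close_job())"
```

```text
the job is handed in; nothing more can be done
None
```

The job is handed in: both modules found are in their own bays with tongues to the hinge, the lid is shut, and the four cartons (two thick, then two flat) stand in one column within about 2 mm of the patch centre; the judge returned no verdict.

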